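# Set out the crack-detector kit for a propeller hub check

## Robot

A 7-joint arm with a two-finger parallel gripper is mounted at the origin on the work surface. World frame = base frame: x ahead of the robot, y to its left, z up, the work surface at z = 0. Lengths are in m, angles in rad, forces in N, time in s.
With the tool pointing down it reaches from about 0.4 to 0.9 m from the base axis. Payload 5.5 kg.
Tool frame: the origin (TCP) lies midway between the tips of the shut fingers; the grasp point (between the pads) lies 19 mm behind it (bot.grasp_offset is the y of the grasp point in the tool frame, in m); y points along the fingers, z is the direction in which the jaws open and shut, and the axes are right-handed (so a half turn about y gives the same grasp; the last joint's range is limited). The gripper opens to 85 mm and grips with 20 to 120 N. Pads are 22 mm wide; open, the fingers measure 114 mm over their backs; the gripper's body (76 mm by 85 mm) begins 54 mm behind the grasp point. The pads swing forward as they close: fully open they stand 13 mm farther back than shut.
Start: joints at [1.522, 0.501, -0.427, 1.55, 0.221, 1.138, -0.21], TCP at [0.199, -0.619, 0.231] pointing down, gripper open.
Joint ranges: [-2.88, 2.88], [-0.31, 2.03], [-1.54, 1.56], [0.2, 2.42], [-1.41, 4.55], [0.19, 2.02], [-2.57, 2.57]. Speed limits (rad/s): [2.57, 2.57, 3.14, 3.14, 3.14, 3.14, 3.14].

## Interface

Orientations are given as a unit quaternion [w, x, y, z].
In Python, from rig import status, cams, order, nets, bot gives the robot as it stands.
- The arm moves only by the tool step_arm, never from a script. Its argument "commands" is a list of rows, each a list of 7 numbers: the shift along the world's x, y, z as a fraction of full scale, then the turn, a rotation vector about the world's x, y, z as a fraction of full scale, then the opening in per cent of the stroke, from 0 (shut) to 100 (fully open). A call has 1 to 8 rows; each row shifts and turns the commanded pose from where the row before left it; what a row does not reach is not made up. Full scale, the value 1, is 0.75 m for a shift and pi/4 rad for a turn. A row lasts 1/10 s, in which the tool goes at most 50 mm and 8.59 degrees, less where a joint would pass 70% of its speed; a pose out of reach is approached as far as the arm can. A call with a number of a shift or a turn outside -1 to 1 is refused whole. A call with a gripper value outside its range is refused whole. The fingers move at their own pace and stop on an object; the grip force is fixed at half the most. Time passes only in rows, so rows that do not move let the fingers close. It gives the time, the measured TCP pose, the force and the opening at its end, in the units of the state.
- status.sense(): the state, without advancing time (a new reading comes with each control period).
- cams.grab_frame(name): name is "scene" or "top"; returns a dict with "frame" (480x640x3 uint8, red, green, blue), "depth" (480x640 float32, m along the optical axis (not along the pixel's ray), 0 where there is no reading), "K" (3x3 intrinsics, pixels), "R" (3x3) and "t" (3): a world point X has camera coordinates R X + t. Camera axes: x right, y down, z forward; pixel columns grow to the right and rows downward; lengths in m; the calibration is good to about 2 mm. A picture is of the moment at which its call begins.
- order.hand_in(): hands the job in, once; it reports no verdict.
Trained networks look in the newest picture that a camera, given by its name, has taken for a name from the list of things; names that differ only in an ending like _2 or _b are one class to them, and where a whole thing is asked for, a point or a joint stands for the part that bears it (a point fixed in the world has none). Each returns a list of dicts, best first, with "p" (0 to 1); they miss things now and then, are a little off and sometimes report something else, mostly with a low value. They report only what shows in the picture. A call takes as long as a camera call. They do not tell look-alikes from the thing itself.
- nets.boxes_of(query, camera): "point" ([x, y, z] in m, in world coordinates, good to about 4 mm: the middle of the surface that is visible of it).
- nets.place_of(query, camera): "point" ([x, y, z] in m, in world coordinates, good to about 4 mm: a listed point, or the origin of a listed thing).
The state is a dict: "t": time; "qpos": joint angles; "dq": joint speeds; "joint_efforts": joint torques, N m; "tcp_pos": TCP position; "ee_rot": TCP orientation; "ft_force": force on the tool from outside, world axes, zero at the start; "wrist_torque": the same for the moment, N m; "finger_gap": finger opening in m.
Only numpy, scipy, OpenCV 4.12 (cv2) and the standard library are available. Lean on these libraries where they do the work, as an engineer would, in place of code of your own. Each camera call takes 0.05 s, during which the arm holds its last target. There are 200 camera calls.

## Task

Get the crack-detector kit ready for checking the propeller hub. Press the release tab of the charging cradle so that the handset's foot end pops up, lift the handset out and set it on the sloped stand, screen up, with its foot end down against the stand's lip. Work every probe that is in the foam case out by its protruding grip, with small wiggles so that you do not drag the case along, and lay each one across both rails of the probe rest; leave the other things on the bench where they are.

Things in the scene. Friction and masses are not known exactly. Their poses are not given: they have to be found in the camera images.
- case: Black plastic tray 196 x 244 mm, back and side walls 48 mm high, front wall 16 mm, loose on the bench, 1.9 kg. Origin: centre of its underside, z up. Grey foam fills its +x half to 58 mm high, with four open-topped slots along x, centred at y = -78, -26, 26, 78 mm. The -x half is an open finger well, floor 12 mm high; the probes' grips lie free there, each on a 12 mm wide foam saddle.
- case_foam (a point): Middle of the foam's front face, 45 mm above the underside. Behind it sprung foam sides pinch each stem: about 12 N of friction, enough to drag the case in a plain pull. They give up to 4 mm sideways; with the stem 1 mm or more aside, one of them lets go and the friction halves (the other pushes with about 11 N). A probe is free after 75 mm of pull toward the case's -x; the slots are open above.
- probe0: A probe, 170 mm long, 0.15 kg: black square grip 80 x 24 x 24 mm, steel stem 14 mm thick, 90 mm long. Origin: middle of its length, on its axis; x runs along the probe to the stem's tip (grip from -85 to -5 mm, stem from -5 to 85 mm; balances at about -17 mm). Starts in a slot of the case: origin at the case's x = -10 mm, 45 mm high, stem toward the case's +x. May be absent.
- probe1: Another probe like probe0. May be absent.
- probe2: Another probe like probe0. May be absent.
- probe3: Another probe like probe0. May be absent.
- rest: Aluminium probe rest, fixed: base 130 x 240 mm, two rails 8 mm wide along y at x = -50 and 50 mm, end posts at y = -112 and 112 mm, 12 mm higher than the rails. Origin: centre of the underside, z up. Probes go across both rails, along x (either way round), side by side some 50 mm apart, up to four. A probe lying there has its axis about 60 mm above the origin.
- rest_top (a point): Midway between the two rails, level with their tops, 50 mm above the bench. Under a probe's axis there are 12 mm (grip) or 7 mm (stem) to the rail it lies on: fingers that reach lower strike a rail they stand over.
- cradle: Grey charging cradle, fixed, 146 x 80 mm, side walls 40 mm high, 64 mm apart inside. Origin: centre of its underside, z up; the release tab sticks out of its -x end.
- latch (a joint): Angle of the release latch, rad: 0 at rest, up to 0.28 with the tab pressed down. The hook lets go at about 0.12, with about 5 to 8 N on the tab's middle; a spring returns it. Once let go, a spring plunger raises the handset's foot end by 14 mm and holds it so, tilted 6 degrees; the handset can then be lifted straight out.
- latch_tab (a point): Where to press: middle of the top of the black release tab (36 x 30 mm), 106 mm to the -x side of the cradle's origin and 25 mm above it. Press straight down; it sinks up to about 10 mm.
- handset: Grey handset, 130 x 60 x 36 mm, 0.28 kg: screen on top toward +x, keys toward the -x (foot) end, where a ledge 24 mm wide, 5.5 mm high sticks out 6 mm at the bottom. Origin: centre of its underside, x along its length to the screen end, z out of the screen. Seated it is lined up with the cradle's axes, 22 mm above the cradle's origin, its foot end held down by the latch.
- handset_foot (a point): Middle of the lower edge of the handset's foot end (its origin moved 65 mm toward -x).
- stand: Aluminium desk stand, fixed: base 150 x 70 mm with a plate 140 x 48 mm that slopes at 15 degrees, rising toward the stand's +x; the plate's middle is 40 mm above the base's underside. Origin: centre of the underside, z up. The plate is narrower than the handset.
- stand_plate: The sloping plate of the stand. Origin: middle of its upper face; x up the slope, z square out of the face.
- stand_lip (a point): Middle of the foot of the lip, where the plate's upper face meets the lip at its low (-x) end; the lip is 5 mm thick and stands 16 mm above the face. The handset's 6 mm ledge may touch the lip.
- tape: Bystander: paper tape roll, 72 mm across, 24 mm high. Leave it.
- spanner: Bystander: spanner, 190 mm. Leave it.
- tin: Bystander: tin, 68 mm across, 100 mm high. Leave it.
- bolt: Bystander: bolt standing on its head, 75 mm high. Leave it.
- socket: Bystander: dark steel socket, 40 mm across, 60 mm high. Leave it.
- brush: Bystander: brush, 180 mm. Leave it.
Not all that is in view belongs to the job. What is shaped like the probe2 but pink is not meant.

How it is judged:
By the outcome, as a careful person would: the job done as asked, in the order asked, and still so for the second after the job is handed in, with the robot touching nothing.
Of probe0, probe1, probe2, probe3 only 2 to 4 are there at a start; the rules pass over those that are not, and their reading is None.
At some moment in a run one of case may be knocked a few centimetres aside while the robot is not near it.
Once in a run the grip may slacken for a moment while it holds something.
It also fails if it takes over 210 s, if anything falls off the work surface, if the arm or the gripper's body presses on something with over 40 N, if the wrist force passes 120 N, or if a joint passes its speed limit or range.

## Working session

There is one attempt and no reset: what is moved stays moved. The work goes in short steps, Python scripts to look and compute and a tool call to move; the robot and the scene stay as the last step left them, time stands still between calls to the robot, and variables do not carry over. Pictures are saved under pics/ and viewed, on a budget of 14 in all, crops included, one or two more only if the job needs it, and the job is handed in when it is done.

Besides the shell and the picture viewer there is one more tool, called after "Call:" by a JSON object that holds its "api" and its "payload", one argument or row to a line. step_arm: Moves the arm, as the interface text tells. Its arguments: {"type":"object","properties":{"commands":{"type":"array"}},"required":["commands"]}

```bash
ls; mkdir -p pics; cat > h.py <<'E'
import numpy as np, cv2
from rig import status, cams, order, nets, bot
from scipy.spatial.transform import Rotation as Ro
def cloud(c):
    f=cams.grab_frame(c); d=f["depth"]; v,u=np.mgrid[:480,:640]; K=f["K"]
    P=np.stack([(u-K[0,2])/K[0,0]*d,(v-K[1,2])/K[1,1]*d,d],-1)
    W=(P-f["t"])@f["R"]; W[d==0]=np.nan
    return f,W
def save(f,n): cv2.imwrite("pics/"+n,f["frame"][:,:,::-1])
E
python3 - <<'E'
from h import *
np.set_printoptions(precision=3,suppress=True)
for c in ["scene","top"]:
    f,W=cloud(c); save(f,c+"0.png"); print(c,f["K"][0,0],-f["R"].T@f["t"])
    for q in ["case","case_foam","probe0","rest","rest_top","cradle","latch_tab","handset","handset_foot","stand","stand_plate","stand_lip"]:
        print(q,[(np.round(r["point"],3).tolist(),round(r["p"],2)) for r in nets.place_of(q,c)][:6])
s=status.sense(); print(s, bot.grasp_offset, [a for a in dir(bot) if a[0]!='_'])
print(Ro.from_quat(np.roll(s["ee_rot"],-1)).as_matrix())
E
```

```text
pics
scene 599.2914739087972 [ 1.012 -0.581  1.262]
case [([0.586, 0.273, -0.002], 0.57), ([0.485, -0.084, 0.018], 0.36), ([0.58, 0.302, 0.044], 0.24)]
case_foam [([0.584, 0.272, 0.044], 0.79), ([0.76, 0.022, -0.0], 0.43)]
probe0 [([0.586, 0.351, 0.046], 0.98), ([0.582, 0.301, 0.044], 0.95), ([0.174, 0.308, 0.017], 0.66)]
rest [([0.559, -0.285, -0.002], 0.93), ([0.754, -0.097, -0.001], 0.23)]
rest_top [([0.561, -0.283, 0.053], 0.7)]
cradle [([0.591, -0.07, -0.001], 0.78)]
latch_tab [([0.484, -0.081, 0.017], 0.65)]
handset [([0.587, -0.073, 0.02], 0.91)]
handset_foot [([0.521, -0.075, 0.021], 0.64)]
stand [([0.588, 0.077, 0.002], 0.79)]
stand_plate []
stand_lip [([0.588, 0.272, -0.001], 0.35)]
top 598.1642625840323 [0.312 0.028 1.486]
case [([0.585, 0.276, -0.0], 0.56)]
case_foam [([0.589, 0.276, 0.046], 0.78), ([0.591, -0.07, 0.023], 0.26)]
probe0 [([0.584, 0.301, 0.047], 0.96), ([0.584, 0.355, 0.044], 0.85), ([0.169, 0.314, 0.014], 0.84)]
rest [([0.559, -0.279, -0.005], 0.73), ([0.487, -0.079, 0.023], 0.41)]
rest_top [([0.558, -0.286, 0.048], 0.87)]
cradle [([0.593, -0.069, -0.004],
[... 176 characters left out ...]
 -0.072, 0.022], 0.95)]
stand [([0.591, 0.075, -0.0], 0.85)]
stand_plate []
stand_lip [([0.525, 0.078, 0.022], 0.76)]
{'t': 1.3, 'qpos': array([ 1.522,  0.501, -0.427,  1.55 ,  0.221,  1.138, -0.21 ]), 'dq': array([ 0.   , -0.001, -0.   , -0.002, -0.001,  0.001,  0.002]), 'joint_efforts': array([ -0.   , -56.938,  -5.81 , -28.133,   0.013,   0.002,   0.   ]), 'tcp_pos': array([ 0.199, -0.619,  0.231]), 'ee_rot': array([-0.11 ,  0.11 , -0.699,  0.699]), 'ft_force': array([-1.052, -0.08 , -0.933]), 'wrist_torque': array([-0.03 , -0.011, -0.024]), 'finger_gap': 0.08564696993008325} -0.0187 ['PlanningError', 'grasp_offset']
[[-0.952  0.     0.307]
 [-0.307 -0.    -0.952]
 [-0.    -1.     0.   ]]
```

View pics/top0.png

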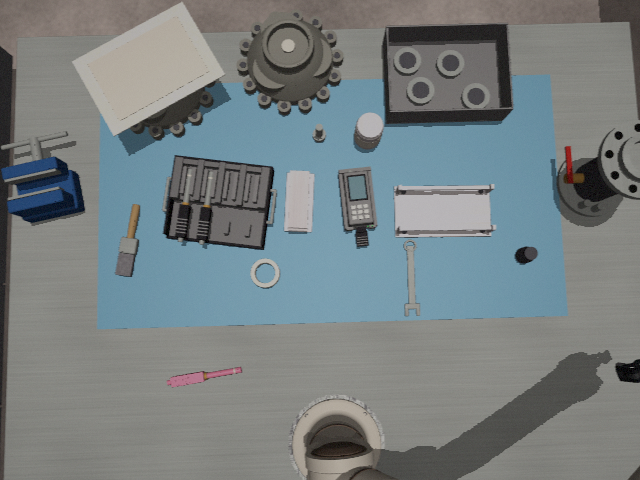

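View pics/scene0.png

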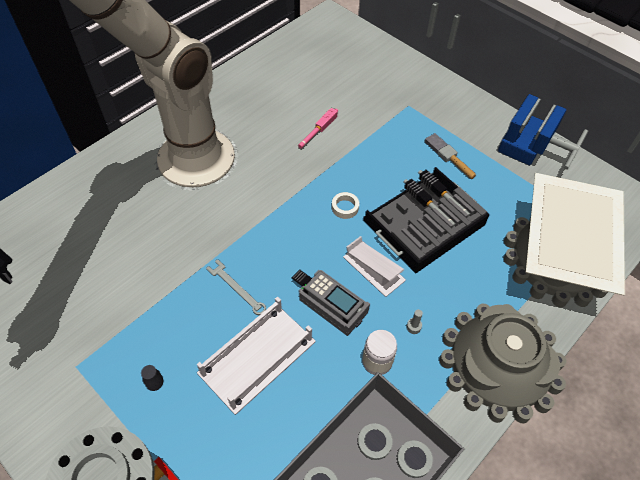

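Top view: case at about (220,200) with two probes in its left slots (handles at (183,220), (204,225)); stand at (300,200); cradle and handset at (357,200) with the tab at (362,238); rest at (443,211). The pink look-alike at (205,377) is not part of the job. Next I'll measure yaws and heights from depth.

```bash
cat > m.py <<'E'
from h import *
np.set_printoptions(precision=3,suppress=True)
def rect(W,c,r,z0,z1,name):
    m=(np.abs(W[...,0]-c[0])<r[0])&(np.abs(W[...,1]-c[1])<r[1])&(W[...,2]>z0)&(W[...,2]<z1)
    p=W[m]
    if len(p)<20: print(name,"few");return p
    (cx,cy),(w,h),a=cv2.minAreaRect((p[:,:2]*1000).astype(np.float32))
    print(name,len(p),"c",round(cx,1),round(cy,1),"wh",round(w,1),round(h,1),"ang",round(a,1),"zmed",np.median(p[:,2]).round(4))
    return p
if __name__=="__main__":
  for c in ["top","scene"]:
    f,W=cloud(c); print(c)
    rect(W,(.586,.274),(.16,.15),.012,.075,"case")
    rect(W,(.586,.274),(.16,.15),.053,.062,"foamtop")
    rect(W,(.559,-.283),(.1,.135),.044,.054,"rails")
    rect(W,(.559,-.283),(.1,.135),.055,.075,"posts")
    rect(W,(.590,-.072),(.1,.06),.05,.065,"handset top")
    rect(W,(.590,-.072),(.1,.06),.035,.044,"cradle wall")
    rect(W,(.485,-.081),(.03,.03),.01,.04,"tab")
    p=rect(W,(.590,.076),(.1,.05),.022,.065,"plate")
    A=np.c_[p[:,:2]-[.590,.076],np.ones(len(p))]
    for k in range(5):
        s=np.linalg.lstsq(A,p[:,2],rcond=None)[0]; e=np.abs(A@s-p[:,2]); k=e<.003; A=A[k];p=p[k]
    print("plane",s,np.degrees(np.arctan(np.hypot(*s[:2]))),"yaw",np.degrees(np.arctan2(s[1],s[0])),len(p))
    rect(p[None],(.590,.076),(.1,.05),.0,.1,"plateinl")
    for x,y in [(.569,.301),(.569,.353)]:
        for nm,dx in [("grip",-.03),("stem",.06)]:
            rect(W,(x+dx,y),(.028,.017),.05 if nm=="grip" else .045,.065,nm)
E
python3 m.py; python3 - <<'E'
import cv2
a=cv2.imread('pics/top0.png')[140:270,150:390]; cv2.imwrite('pics/crop1.png',cv2.resize(a,None,fx=3.3,fy=3.3,interpolation=2))
E
```

```text
top
case 7756 c 581.9 274.0 wh 311.8 286.7 ang 0.1 zmed 0.0497
foamtop 2989 c 588.6 271.7 wh 240.1 209.8 ang 81.9 zmed 0.0575
rails 575 c 560.0 -281.2 wh 232.1 111.3 ang 89.1 zmed 0.0497
posts 129 c 560.2 -281.5 wh 232.5 111.7 ang 89.0 zmed 0.0598
handset top 1281 c 595.6 -72.4 wh 139.7 71.8 ang 5.2 zmed 0.059
cradle wall 416 c 588.9 -69.0 wh 158.9 80.9 ang 4.4 zmed 0.0402
tab 201 c 493.2 -76.2 wh 44.4 43.6 ang 56.0 zmed 0.0262
plate 1129 c 589.5 77.1 wh 48.2 145.5 ang 86.0 zmed 0.0405
plane [ 0.248 -0.017  0.04 ] 13.974758848059896 yaw -3.8931088442073545 618
plateinl 618 c 593.6 76.8 wh 47.8 136.2 ang 86.1 zmed 0.0414
grip 216 c 539.2 305.7 wh 24.6 56.8 ang 86.7 zmed 0.0575
stem 295 c 629.2 301.0 wh 55.4 33.6 ang 0.1 zmed 0.0553
grip 222 c 539.6 357.1 wh 26.5 54.6 ang 88.1 zmed 0.0571
stem 277 c 629.7 353.1 wh 54.2 33.6 ang 0.1 zmed 0.055
scene
case 6448 c 566.1 261.3 wh 306.4 255.4 ang 81.1 zmed 0.0499
foamtop 2589 c 590.5 269.3 wh 242.3 207.8 ang 82.3 zmed 0.0567
rails 857 c 559.9 -282.4 wh 231.5 112.7 ang 89.0 zmed 0.0485
posts 104 c 559.4 -282.2 wh 232.1 113.1 ang 89.1 zmed 0.06
handset top 1338 c 592.7 -70.1 wh 134.7 64.0 ang 4.4 zmed 0.0573
cradle wall 476 c 588.7 -69.7 wh 155.9 83.3 ang 4.8 zmed 0.0392
tab 187 c 493.5 -77.2 wh 42.8 34.0 ang 2.2 zmed 0.0249
plate 987 c 587.6 76.3 wh 52.1 146.5 ang 86.5 zmed 0.0396
plane [0.237 0.005 0.039] 13.320350251883347 yaw 1.315652414670996 574
plateinl 574 c 589.8 75.5 wh 50.7 141.2 ang 86.5 zmed 0.0421
grip 175 c 539.0 304.9 wh 27.0 58.2 ang 83.0 zmed 0.056
stem 234 c 628.9 301.0 wh 33.7 55.5 ang 89.5 zmed 0.0545
grip 171 c 538.6 356.0 wh 27.3 55.6 ang 87.5 zmed 0.0568
stem 214 c 629.3 353.1 wh 55.3 33.7 ang 0.0 zmed 0.0545
```

View pics/crop1.png

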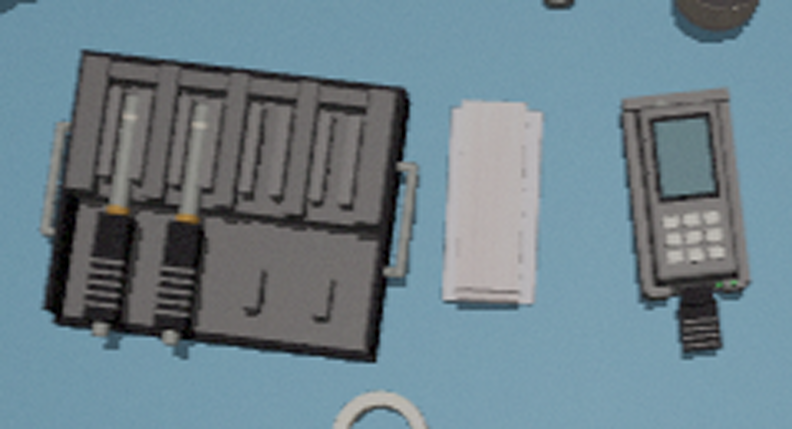

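The crop shows two probes in the left slots of the case, with the case yawed about -8°. The stand is yawed about -4° and the cradle about +5°, with its tab at the bottom. I'll start with the tab: fingers shut, moving above it.

Call:
{"api": "step_arm", "payload": {
  "commands": [
    [0.0294, 0.0553, 0, 0, 0, -0.0227, 0],
    [0.0294, 0.0553, 0, 0, 0, -0.0227, 0],
    [0.0294, 0.0553, 0, 0, 0, -0.0227, 0],
    [0.0294, 0.0553, 0, 0, 0, -0.0227, 0],
    [0.0294, 0.0553, 0, 0, 0, -0.0227, 0],
    [0.0294, 0.0553, 0, 0, 0, -0.0227, 0],
    [0.0294, 0.0553, 0, 0, 0, -0.0227, 0],
    [0.0294, 0.0553, 0, 0, 0, -0.0227, 0]
  ]
}}

```text
t: 2.2
tcp_pos: [0.3765, -0.2852, 0.2317]
ee_rot: [-0.06, 0.059, -0.704, 0.705]
ft_force: [1.0, -0.2, 0.3]
finger_gap: -0.0001
```

Call:
{"api": "step_arm", "payload": {
  "commands": [
    [0.0294, 0.0553, 0, 0, 0, -0.0227, 0],
    [0.0294, 0.0553, 0, 0, 0, -0.0227, 0],
    [0.0294, 0.0553, 0, 0, 0, -0.0227, 0],
    [0.0294, 0.0553, 0, 0, 0, -0.0227, 0],
    [0.0294, 0.0553, 0, 0, 0, -0.0227, 0],
    [0, 0, -0.06, 0, 0, 0, 0],
    [0, 0, -0.06, 0, 0, 0, 0],
    [0, 0, 0, 0, 0, 0, 0]
  ]
}}

```text
t: 3.0
tcp_pos: [0.4815, -0.0785, 0.1366]
ee_rot: [0.025, -0.032, 0.708, -0.705]
ft_force: [-0.9, -0.3, -0.1]
finger_gap: -0.0001
```

```bash
python3 - <<'E'
from h import *
s=status.sense(); print(s["t"],s["tcp_pos"],s["ft_force"],s["qpos"]); 
print(Ro.from_quat(np.roll(s["ee_rot"],-1)).as_matrix().round(3))
f,W=cloud("scene"); save(f,"s1.png")
for c in ["scene","top"]: print([(np.round(r["point"],3).tolist(),round(r["p"],2)) for r in nets.place_of("latch_tab",c)] if c=="scene" else "")
E
```

```text
3.0 [ 0.48153142 -0.07850923  0.13659361] [-0.9060535  -0.27578213 -0.08238233] [ 0.68102336  0.39488186 -0.68304514  2.0185434   0.32637836  0.84797873
 -1.67543531]
[[-0.997 -0.01   0.081]
 [-0.081  0.003 -0.997]
 [ 0.01  -1.    -0.004]]
[([0.484, -0.084, 0.022], 0.77)]
```

Call:
{"api": "step_arm", "payload": {
  "commands": [
    [0.005, -0.003, -0.06, 0, 0, 0, 0],
    [0, 0, -0.06, 0, 0, 0, 0],
    [0, 0, -0.012, 0, 0, 0, 0],
    [0, 0, -0.008, 0, 0, 0, 0],
    [0, 0, -0.004, 0, 0, 0, 0],
    [0, 0, -0.004, 0, 0, 0, 0],
    [0, 0, 0, 0, 0, 0, 0]
  ]
}}

```text
t: 3.8
tcp_pos: [0.4909, -0.0821, 0.0316]
ee_rot: [-0.029, 0.027, -0.706, 0.707]
ft_force: [0.1, -0.1, 0.6]
finger_gap: -0.0002
```

Call:
{"api": "step_arm", "payload": {
  "commands": [
    [-0.006, 0.001, -0.005, 0, 0, 0, 0],
    [0, 0, -0.005, 0, 0, 0, 0],
    [0, 0, -0.004, 0, 0, 0, 0],
    [0, 0, -0.003, 0, 0, 0, 0],
    [0, 0, -0.002, 0, 0, 0, 0],
    [0, 0, 0, 0, 0, 0, 0]
  ]
}}

```text
t: 4.4
tcp_pos: [0.4812, -0.0815, 0.0161]
ee_rot: [-0.026, 0.031, -0.706, 0.707]
ft_force: [-10.5, 0.9, 17.1]
finger_gap: -0.0001
```

Call:
{"api": "step_arm", "payload": {
  "commands": [
    [0, 0, 0.03, 0, 0, 0, 0],
    [0, 0, 0.06, 0, 0, 0, 0],
    [0, 0, 0.06, 0, 0, 0, 100],
    [0, 0, 0.03, 0, 0, 0, 100],
    [0, 0, 0, 0, 0, 0, 100],
    [0, 0, 0, 0, 0, 0, 100]
  ]
}}

```text
t: 5.0
tcp_pos: [0.4852, -0.0814, 0.1511]
ee_rot: [-0.028, 0.028, -0.706, 0.707]
ft_force: [-0.2, -0.2, 0.4]
finger_gap: 0.0583
```

```bash
cat > hs.py <<'E'
from h import *
np.set_printoptions(precision=3,suppress=True)
s=status.sense(); print(s["t"],s["tcp_pos"],s["ft_force"]); R=Ro.from_quat(np.roll(s["ee_rot"],-1)).as_matrix(); print(R.round(3))
f,W=cloud("scene"); save(f,"s2.png")
m=(np.abs(W[...,0]-.59)<.07)&(np.abs(W[...,1]+.072)<.025)&(W[...,2]>.05)&(W[...,2]<.09)
p=W[m]; A=np.c_[p[:,:2]-[.59,-.072],np.ones(len(p))]
for k in range(5):
    c=np.linalg.lstsq(A,p[:,2],rcond=None)[0]; k=np.abs(A@c-p[:,2])<.004; A=A[k];p=p[k]
print("plane",c,np.degrees(np.arctan(c[0])),len(p))
for q in ["handset","handset_foot","cradle","stand_lip","stand","case"]: print(q,[(np.round(r["point"],3).tolist(),round(r["p"],2)) for r in nets.place_of(q,"scene")])
E
python3 hs.py
```

```text
5.0 [ 0.485 -0.081  0.151] [-0.226 -0.218  0.44 ]
[[-0.997  0.001  0.079]
 [-0.079 -0.001 -0.997]
 [-0.    -1.     0.001]]
plane [-0.113  0.007  0.065] -6.4581468738635905 982
handset [([0.589, -0.073, 0.028], 0.96), ([0.561, -0.283, 0.051], 0.23)]
handset_foot [([0.524, -0.075, 0.034], 0.76)]
cradle [([0.592, -0.069, -0.001], 0.95)]
stand_lip [([0.525, 0.081, 0.025], 0.57)]
stand [([0.592, 0.076, 0.001], 0.96)]
case [([0.586, 0.271, -0.002], 0.78)]
```

Call:
{"api": "step_arm", "payload": {
  "commands": [
    [0.06, 0.006, 0, 0, 0, 0, 100],
    [0.06, 0.006, 0, 0, 0, 0, 100],
    [0.021, 0.001, 0, 0, 0, 0, 100],
    [0, 0, -0.06, 0, 0, 0, 100],
    [0, 0, -0.04, 0, 0, 0, 100],
    [0, 0, 0, 0, 0, 0, 100],
    [0, 0, 0, 0, 0, 0, 100]
  ]
}}

```text
t: 6.05
tcp_pos: [0.5907, -0.0707, 0.0757]
ee_rot: [0.028, -0.029, 0.707, -0.706]
ft_force: [0.5, -0.2, 1.1]
finger_gap: 0.0857
```

```bash
python3 - <<'E'
from h import *
f,W=cloud("scene"); im=f["frame"][200:360,240:440,::-1]; cv2.imwrite("pics/s3.png",cv2.resize(im,None,fx=4,fy=3.75,interpolation=2)); s=status.sense(); print(s["tcp_pos"],s["ft_force"])
E
```

```text
[ 0.59186292 -0.0708468   0.07703347] [-0.0694744   0.02420018 -0.06706745]
```

View pics/s3.png

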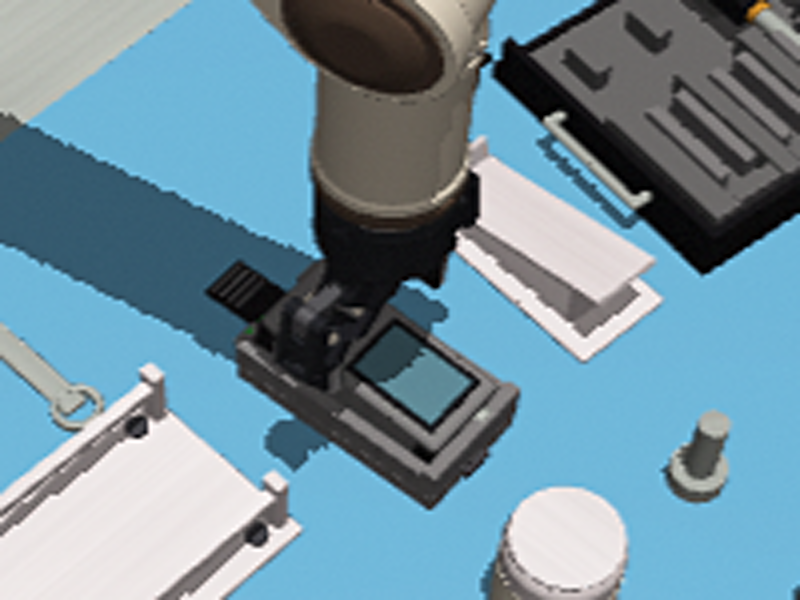

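The handset is popped up and the fingers straddle it at about (330,330) in the crop. Lowering, then closing.

Call:
{"api": "step_arm", "payload": {
  "commands": [
    [0, 0, -0.03, 0, 0, 0, 100],
    [0, 0, -0.02, 0, 0, 0, 100],
    [0, 0, 0, 0, 0, 0, 100],
    [0, 0, 0, 0, 0, 0, 0],
    [0, 0, 0, 0, 0, 0, 0],
    [0, 0, 0, 0, 0, 0, 0],
    [0, 0, 0, 0, 0, 0, 0],
    [0, 0, 0, 0, 0, 0, 0]
  ]
}}

```text
t: 6.9
tcp_pos: [0.5919, -0.0709, 0.0398]
ee_rot: [-0.029, 0.028, -0.706, 0.707]
ft_force: [-2.0, 1.6, 6.8]
finger_gap: 0.0587
```

Call:
{"api": "step_arm", "payload": {
  "commands": [
    [0, 0, 0.02, 0, 0, 0, 0],
    [0, 0, 0.03, 0, 0, 0, 0],
    [0, 0, 0.04, 0, 0, 0, 0],
    [0, 0, 0.05, 0, 0, 0, 0],
    [0, 0, 0.05, 0, 0, 0, 0],
    [0, 0, 0, 0, 0, 0, 0]
  ]
}}

```text
t: 7.5
tcp_pos: [0.5948, -0.0711, 0.1874]
ee_rot: [-0.032, 0.025, -0.706, 0.707]
ft_force: [1.1, 0.6, -1.9]
finger_gap: 0.0585
```

```bash
python3 - <<'E'
from h import *
s=status.sense(); print(s["tcp_pos"],s["ft_force"],s["finger_gap"],s["qpos"])
f,W=cloud("scene"); im=f["frame"][160:360,200:467,::-1]; cv2.imwrite("pics/s4.png",cv2.resize(im,None,fx=3,fy=3,interpolation=2))
for q in ["handset","handset_foot","stand_lip"]: print(q,[(np.round(r["point"],3).tolist(),round(r["p"],2)) for r in nets.place_of(q,"scene")])
E
```

```text
[ 0.59483765 -0.07106772  0.18743341] [ 1.14715121  0.55166481 -1.91607218] 0.058532446417673724 [ 0.58818512  0.5046458  -0.68339546  1.72856086  0.36660478  1.02880188
 -1.71405356]
handset [([0.594, -0.07, 0.175], 0.63), ([0.59, 0.077, -0.002], 0.35)]
handset_foot [([0.525, -0.079, 0.182], 0.78)]
stand_lip [([0.528, 0.084, 0.022], 0.84)]
```

View pics/s4.png

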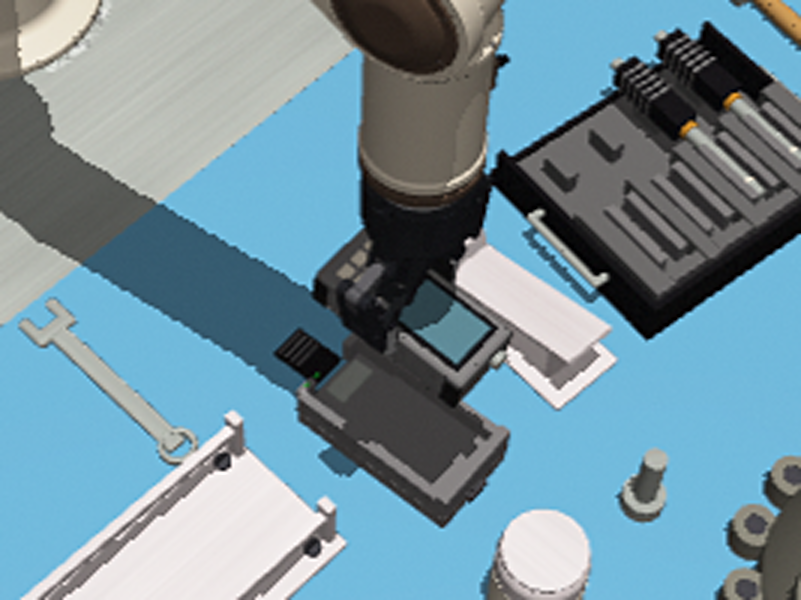

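The handset is lifted clear, grip firm, foot slightly high. Next I turn it and carry it over the stand.

Call:
{"api": "step_arm", "payload": {
  "commands": [
    [0, 0.05, 0, 0, 0, -0.094, 0],
    [-0.005, 0.05, 0, 0, 0, -0.093, 0],
    [-0.005, 0.05, 0, -0.0104, -0.1567, 0, 0],
    [-0.005, 0.046, 0, -0.0104, -0.1567, 0, 0],
    [0, 0, -0.02, -0.0104, -0.1567, 0, 0],
    [0, 0, -0.03, 0, 0, 0, 0],
    [0, 0, 0, 0, 0, 0, 0]
  ]
}}

```text
t: 8.4
tcp_pos: [0.5746, 0.0751, 0.1387]
ee_rot: [-0.104, -0.149, -0.69, 0.7]
ft_force: [-1.0, 0.2, -3.3]
finger_gap: 0.0587
```

```bash
cat > st.py <<'E'
from h import *
np.set_printoptions(precision=4,suppress=True)
s=status.sense(); print(s["t"],s["tcp_pos"],s["ft_force"],s["finger_gap"]); R=Ro.from_quat(np.roll(s["ee_rot"],-1)).as_matrix(); print(R)
c=np.c_[-R[:,0],-R[:,2],-R[:,1]]  # nominal handset/world-like axes
print("euler zyx deg",Ro.from_matrix(c).as_euler("ZYX",degrees=True))
E
python3 st.py; python3 - <<'E'
from h import *
f,W=cloud("top")
for c in ["scene","top"]:
    cams.grab_frame(c)
    for q in ["handset","handset_foot","stand_lip","stand"]: print(q,[(np.round(r["point"],3).tolist(),round(r["p"],2)) for r in nets.place_of(q,c)][:2])
E
```

```text
8.4 [0.5746 0.0751 0.1387] [-0.9797  0.1653 -3.3176] 0.0586993577054953
[[-0.9338  0.3518 -0.0649]
 [ 0.0597 -0.0258 -0.9979]
 [-0.3527 -0.9357  0.0031]]
euler zyx deg [ -3.6569 -20.6553  -0.1885]
handset [([0.577, 0.07, 0.13], 0.64), ([0.587, 0.272, -0.002], 0.59)]
handset_foot [([0.515, 0.08, 0.112], 0.89), ([0.762, 0.02, 0.002], 0.47)]
stand_lip [([0.525, 0.081, 0.024], 0.68), ([0.441, -0.482, -0.005], 0.41)]
stand [([0.592, 0.076, -0.003], 0.95), ([0.582, 0.273, -0.002], 0.58)]
handset [([0.583, 0.075, 0.134], 0.7), ([0.484, -0.075, 0.021], 0.38)]
handset_foot []
stand_lip []
stand []
```

Call:
{"api": "step_arm", "payload": {
  "commands": [
    [0.0123, 0, -0.035, 0, 0.002, 0, 0],
    [0.0123, 0, -0.035, 0, 0, 0, 0],
    [0, 0, -0.02, 0, 0, 0, 0],
    [0, 0, -0.004, 0, 0, 0, 0],
    [0, 0, 0, 0, 0, 0, 0]
  ]
}}

```text
t: 9.45
tcp_pos: [0.5979, 0.0763, 0.0727]
ee_rot: [-0.106, -0.152, -0.69, 0.699]
ft_force: [-0.8, -0.7, -2.1]
finger_gap: 0.0589
```

```bash
python3 st.py; python3 - <<'E'
from h import *
f=cams.grab_frame("scene");im=f["frame"][190:340,300:500,::-1]; cv2.imwrite("pics/s5.png",cv2.resize(im,None,fx=4,fy=4,interpolation=2))
for q in ["handset","handset_foot","stand_lip"]: print(q,[(np.round(r["point"],3).tolist(),round(r["p"],2)) for r in nets.place_of(q,"scene")][:2])
E
```

```text
9.45 [0.5979 0.0763 0.0727] [-0.7685 -0.6869 -2.0819] 0.05887169949609228
[[-0.9312  0.3585 -0.0656]
 [ 0.0611 -0.024  -0.9978]
 [-0.3593 -0.9332  0.0005]]
euler zyx deg [ -3.7515 -21.0591  -0.0287]
handset [([0.596, 0.072, 0.062], 0.9)]
handset_foot [([0.536, 0.079, 0.044], 0.96)]
stand_lip [([0.525, 0.082, 0.022], 0.58)]
```

View pics/s5.png

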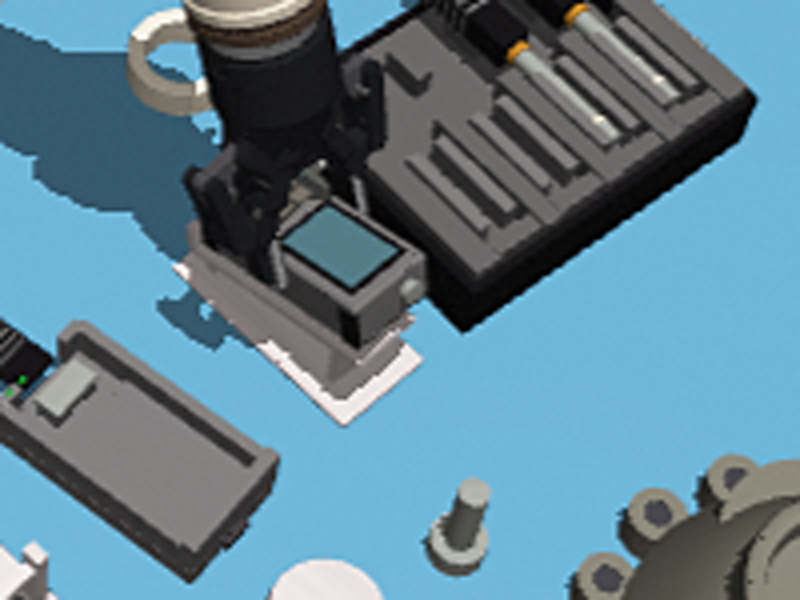

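The handset hovers over the stand, in line with it. Lowering to contact.

Call:
{"api": "step_arm", "payload": {
  "commands": [
    [0, 0, -0.01, 0, 0, 0, 0],
    [0, 0, -0.008, 0, 0, 0, 0],
    [0, 0, -0.003, 0, 0, 0, 0],
    [0, 0, 0, 0, 0, 0, 0]
  ]
}}

```text
t: 10.05
tcp_pos: [0.5984, 0.0757, 0.0576]
ee_rot: [-0.106, -0.153, -0.69, 0.699]
ft_force: [0.3, -0.2, -2.4]
finger_gap: 0.0586
```

Call:
{"api": "step_arm", "payload": {
  "commands": [
    [0, 0, -0.003, 0, 0, 0, 0],
    [0, 0, 0, 0, 0, 0, 0]
  ]
}}

```text
t: 10.25
tcp_pos: [0.5984, 0.0758, 0.0552]
ee_rot: [-0.106, -0.153, -0.69, 0.699]
ft_force: [0.1, 0.6, -2.4]
finger_gap: 0.0586
```

Call:
{"api": "step_arm", "payload": {
  "commands": [
    [0, 0, -0.003, 0, 0, 0, 0],
    [0, 0, 0, 0, 0, 0, 0]
  ]
}}

```text
t: 10.45
tcp_pos: [0.5987, 0.0758, 0.0533]
ee_rot: [-0.107, -0.153, -0.69, 0.699]
ft_force: [-1.4, -0.1, 0.8]
finger_gap: 0.0589
```

Call:
{"api": "step_arm", "payload": {
  "commands": [
    [-0.0026, 0.0002, -0.0008, 0, 0, 0, 0],
    [-0.0026, 0.0002, -0.0007, 0, 0, 0, 0],
    [0, 0, 0, 0, 0, 0, 0]
  ]
}}

```text
t: 10.75
tcp_pos: [0.595, 0.0764, 0.0523]
ee_rot: [-0.107, -0.153, -0.691, 0.699]
ft_force: [0.9, -0.9, 2.3]
finger_gap: 0.0583
```

Call:
{"api": "step_arm", "payload": {
  "commands": [
    [-0.0026, 0.0002, -0.0007, 0, 0, 0, 0],
    [0, 0, 0, 0, 0, 0, 0]
  ]
}}

```text
t: 10.95
tcp_pos: [0.593, 0.0766, 0.0517]
ee_rot: [-0.107, -0.153, -0.691, 0.699]
ft_force: [0.2, -0.6, 4.4]
finger_gap: 0.059
```

Call:
{"api": "step_arm", "payload": {
  "commands": [
    [-0.002, 0.0002, -0.0005, 0, 0, 0, 0],
    [0, 0, 0, 0, 0, 0, 0]
  ]
}}

```text
t: 11.15
tcp_pos: [0.5916, 0.0767, 0.0514]
ee_rot: [-0.107, -0.153, -0.691, 0.699]
ft_force: [0.8, -0.2, 5.8]
finger_gap: 0.0588
```

Call:
{"api": "step_arm", "payload": {
  "commands": [
    [-0.002, 0.0002, -0.0004, 0, 0, 0, 0],
    [0, 0, 0, 0, 0, 0, 0]
  ]
}}

```text
t: 11.35
tcp_pos: [0.5913, 0.0766, 0.0514]
ee_rot: [-0.107, -0.154, -0.691, 0.698]
ft_force: [6.3, -0.8, 0.1]
finger_gap: 0.0587
```

Call:
{"api": "step_arm", "payload": {
  "commands": [
    [-0.002, 0.0002, -0.0004, 0, 0, 0, 0],
    [0, 0, 0, 0, 0, 0, 0]
  ]
}}

```text
t: 11.55
tcp_pos: [0.5911, 0.0766, 0.0517]
ee_rot: [-0.108, -0.155, -0.691, 0.698]
ft_force: [10.7, -1.5, -0.8]
finger_gap: 0.0588
```

Call:
{"api": "step_arm", "payload": {
  "commands": [
    [-0.002, 0.0002, -0.0004, 0, 0, 0, 0],
    [0, 0, 0, 0, 0, 0, 0]
  ]
}}

```text
t: 11.75
tcp_pos: [0.5909, 0.0766, 0.052]
ee_rot: [-0.108, -0.156, -0.691, 0.698]
ft_force: [12.5, -2.4, -1.3]
finger_gap: 0.059
```

Contact with the lip (fx about 12 N). Easing off, then releasing.

Call:
{"api": "step_arm", "payload": {
  "commands": [
    [0.0035, -0.0002, -0.0005, 0, 0, 0, 0],
    [0, 0, 0, 0, 0, 0, 0],
    [0, 0, 0, 0, 0, 0, 82],
    [0, 0, 0, 0, 0, 0, 82],
    [0, 0, 0, 0, 0, 0, 82],
    [0, 0, 0, 0, 0, 0, 82]
  ]
}}

```text
t: 12.35
tcp_pos: [0.588, 0.0766, 0.0487]
ee_rot: [-0.106, -0.152, -0.69, 0.699]
ft_force: [-0.2, -1.0, -0.1]
finger_gap: 0.0699
```

Call:
{"api": "step_arm", "payload": {
  "commands": [
    [-0.007, 0, 0.019, 0, 0, 0, 82],
    [-0.016, 0, 0.042, 0, 0, 0, 82],
    [-0.016, 0, 0.042, 0, 0.15, 0, 82],
    [0, 0, 0.06, 0, 0.16, 0, 82],
    [-0.03, -0.04, 0.05, 0, 0.16, 0, 82],
    [-0.03, -0.04, 0, 0, 0, 0, 82]
  ]
}}

```text
t: 12.95
tcp_pos: [0.5244, 0.0169, 0.2025]
ee_rot: [0.01, -0.036, -0.697, 0.716]
ft_force: [2.1, -1.0, -1.0]
finger_gap: 0.0701
```

```bash
python3 st.py; python3 - <<'E'
from h import *
np.set_printoptions(precision=4,suppress=True)
for c in ["top","scene"]:
    f,W=cloud(c)
    if c=="scene": im=f["frame"][150:350,300:567,::-1]; cv2.imwrite("pics/s6.png",cv2.resize(im,None,fx=3,fy=3,interpolation=2))
    for q in ["handset","handset_foot","case","probe0"]: print(q,[(np.round(r["point"],3).tolist(),round(r["p"],2)) for r in nets.place_of(q,c)][:3])
    m=(np.abs(W[...,0]-.59)<.06)&(np.abs(W[...,1]-.077)<.025)&(W[...,2]>.05)&(W[...,2]<.12)
    p=W[m]; A=np.c_[p[:,:2]-[.59,.076],np.ones(len(p))]
    for k in range(5):
        s=np.linalg.lstsq(A,p[:,2],rcond=None)[0]; k=np.abs(A@s-p[:,2])<.004; A=A[k];p=p[k]
    print("plane",s,np.degrees(np.arctan(s[:2])),len(p))
    import m as M
    M.rect(p[None],(.59,.077),(.1,.1),0,.2,"hs")
    M.rect(W,(.586,.274),(.16,.15),.053,.062,"foamtop")
E
```

```text
12.95 [0.5244 0.0169 0.2025] [ 2.0882 -1.0148 -1.0419] 0.07010573244916796
[[-0.9972  0.0354 -0.0657]
 [ 0.0648 -0.0282 -0.9975]
 [-0.0372 -0.999   0.0259]]
euler zyx deg [-3.7159 -2.1323 -1.4831]
handset [([0.594, 0.075, 0.04], 0.58)]
handset_foot [([0.53, 0.083, 0.023], 0.5)]
case [([0.585, 0.275, -0.0], 0.84)]
probe0 [([0.173, 0.31, 0.015], 0.83), ([0.508, 0.5, 0.002], 0.74), ([0.585, 0.3, 0.047], 0.66)]
plane [ 0.2619 -0.0005  0.0772] [14.6752 -0.0279] 62
hs 62 c 541.4 87.9 wh 26.6 21.7 ang 87.7 zmed 0.0646
foamtop 2959 c 588.7 272.7 wh 243.5 207.5 ang 82.3 zmed 0.0575
handset [([0.594, 0.073, 0.041], 0.7)]
handset_foot [([0.53, 0.08, 0.018], 0.83)]
case [([0.583, 0.274, -0.001], 0.85), ([0.415, 0.163, 0.003], 0.74), ([0.532, 0.08, 0.022], 0.68)]
probe0 [([0.587, 0.353, 0.046], 0.97), ([0.582, 0.301, 0.041], 0.84), ([0.172, 0.306, 0.016], 0.5)]
plane [ 0.262 -0.009  0.076] [14.655 -0.531] 676
hs 676 c 589.7 77.0 wh 119.4 49.8 ang 0.0 zmed 0.0769
foamtop 2596 c 588.8 268.9 wh 242.9 203.6 ang 83.0 zmed 0.0567
```

View pics/s6.png

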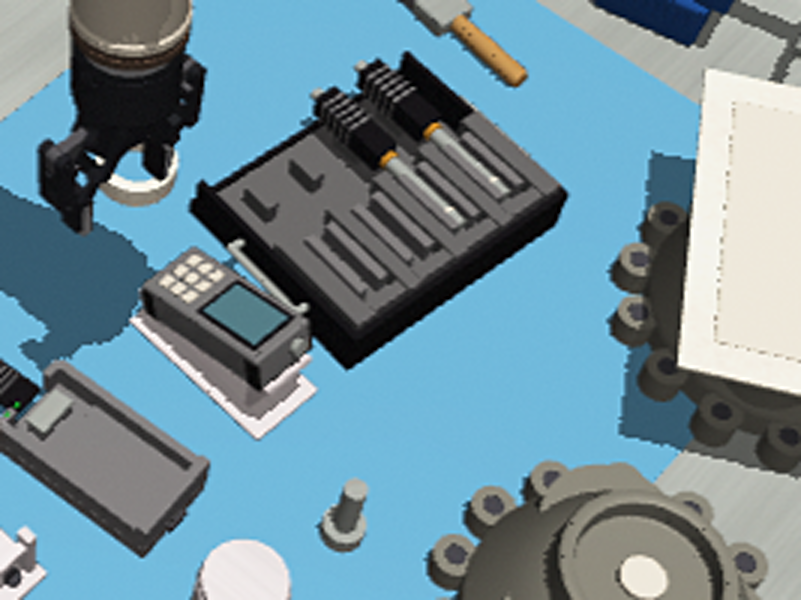

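The handset sits on the stand: screen up, slope 14.7°, foot at the lip. Two probes remain in the case. Moving over the inner one (slot y=26).

Call:
{"api": "step_arm", "payload": {
  "commands": [
    [0.006, 0.064, 0, 0.033, 0.047, -0.089, 45],
    [0.006, 0.064, 0, 0, 0, 0, 45],
    [0.006, 0.064, 0, 0, 0, 0, 45],
    [0.006, 0.064, 0, 0, 0, 0, 45],
    [0.006, 0.064, 0, 0, 0, 0, 45],
    [0.002, 0.064, 0, 0, 0, 0, 45],
    [0, 0, -0.06, 0, 0, 0, 45],
    [0, 0, 0, 0, 0, 0, 45]
  ]
}}

```text
t: 14.25
tcp_pos: [0.5381, 0.3053, 0.1463]
ee_rot: [0.052, -0.04, -0.702, 0.709]
ft_force: [-2.2, -1.4, -0.9]
finger_gap: 0.0385
```

```bash
python3 st.py; python3 - <<'E'
from h import *
for c in ["scene"]:
    f,W=cloud(c)
    for q in ["handset","case","probe0"]: print(q,[(np.round(r["point"],3).tolist(),round(r["p"],2)) for r in nets.place_of(q,c)][:3])
E
```

```text
14.25 [0.5381 0.3053 0.1463] [-2.1809 -1.4399 -0.8593] 0.03849605367470195
[[-0.9914 -0.0179 -0.1298]
 [ 0.1299 -0.0094 -0.9915]
 [ 0.0165 -0.9998  0.0117]]
euler zyx deg [-7.4668  0.9468 -0.6692]
handset [([0.594, 0.072, 0.039], 0.58)]
case [([0.584, 0.269, -0.001], 0.71)]
probe0 [([0.59, 0.351, 0.046], 0.93), ([0.173, 0.308, 0.012], 0.71), ([0.58, 0.302, 0.043], 0.58)]
```

Call:
{"api": "step_arm", "payload": {
  "commands": [
    [0.012, 0, -0.04, 0.015, -0.021, -0.006, 45],
    [0, 0, -0.04, 0, 0, 0, 45],
    [0, 0, 0, 0, 0, 0, 45],
    [0, 0, 0, 0, 0, 0, 45]
  ]
}}

```text
t: 14.85
tcp_pos: [0.5524, 0.3041, 0.0932]
ee_rot: [-0.047, 0.053, 0.708, -0.703]
ft_force: [-0.2, 0.8, 0.5]
finger_gap: 0.0387
```

```bash
python3 st.py; python3 - <<'E'
from h import *
f,W=cloud("scene");im=f["frame"][120:280,340:540,::-1]; cv2.imwrite("pics/s7.png",cv2.resize(im,None,fx=4,fy=3.75,interpolation=2))
E
```

```text
14.85 [0.5524 0.3041 0.0932] [-0.1623  0.8032  0.4653] 0.03870152595708664
[[-0.99    0.0082 -0.1407]
 [ 0.1408  0.0063 -0.99  ]
 [-0.0072 -0.9999 -0.0074]]
euler zyx deg [-8.0924 -0.4118  0.4258]
```

View pics/s7.png

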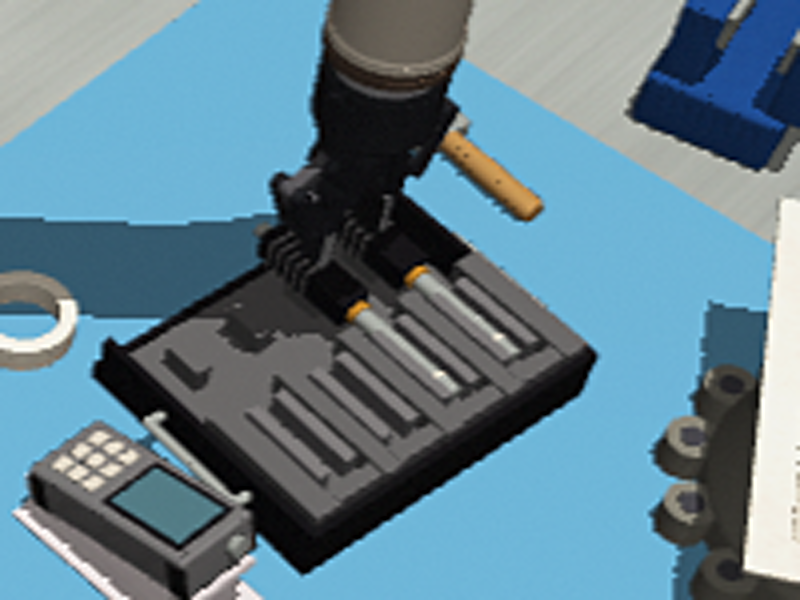

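The fingers hang above the inner probe's grip, centred. Descending.

Call:
{"api": "step_arm", "payload": {
  "commands": [
    [-0.002, 0, -0.04, 0, 0, 0, 45],
    [0, 0, -0.03, 0, 0, 0, 45],
    [0, 0, -0.017, 0, 0, 0, 45],
    [0, 0, 0, 0, 0, 0, 45]
  ]
}}

```text
t: 15.3
tcp_pos: [0.5499, 0.3042, 0.0263]
ee_rot: [-0.047, 0.052, 0.707, -0.703]
ft_force: [-1.0, -0.1, -0.0]
finger_gap: 0.0385
```

Call:
{"api": "step_arm", "payload": {
  "commands": [
    [0, 0, 0, 0, 0, 0, 0],
    [0, 0, 0, 0, 0, 0, 0],
    [0, 0, 0, 0, 0, 0, 0],
    [0, 0, 0, 0, 0, 0, 0]
  ]
}}

```text
t: 15.7
tcp_pos: [0.551, 0.3052, 0.0281]
ee_rot: [-0.046, 0.053, 0.708, -0.703]
ft_force: [-1.9, -0.7, 6.4]
finger_gap: 0.0229
```

Call:
{"api": "step_arm", "payload": {
  "commands": [
    [0, 0, 0.0015, 0, 0, 0, 0],
    [0.0004, 0.0027, 0, 0, 0, 0, 0],
    [-0.0079, 0.0011, 0, 0, 0, 0, 0],
    [0, 0, 0, 0, 0, 0, 0]
  ]
}}

```text
t: 16.1
tcp_pos: [0.5483, 0.3059, 0.0284]
ee_rot: [-0.046, 0.055, 0.708, -0.703]
ft_force: [6.5, -2.3, -1.5]
finger_gap: 0.0232
```

Call:
{"api": "step_arm", "payload": {
  "commands": [
    [-0.0007, -0.0053, 0, 0, 0, 0, 0],
    [-0.0079, 0.0011, 0, 0, 0, 0, 0],
    [0, 0, 0, 0, 0, 0, 0]
  ]
}}

```text
t: 16.4
tcp_pos: [0.5424, 0.3055, 0.0292]
ee_rot: [-0.044, 0.055, 0.709, -0.701]
ft_force: [8.0, 1.6, -1.3]
finger_gap: 0.0232
```

```bash
cat > ck.py <<'E'
from h import *
import m as M
s=status.sense(); print(s["t"],s["tcp_pos"],s["ft_force"],s["finger_gap"])
for c in ["scene","top"]:
    f,W=cloud(c)
    M.rect(W,(.586,.274),(.16,.17),.053,.0605,"foamtop")
    for q in ["case","case_foam","probe0"]: print(q,[(np.round(r["point"],3).tolist(),round(r["p"],2)) for r in nets.place_of(q,c)][:4])
E
python3 ck.py
```

```text
16.4 [0.542 0.306 0.029] [ 7.958  1.607 -1.266] 0.023208874015829585
foamtop 2208 c 609.7 256.2 wh 231.1 261.7 ang 12.8 zmed 0.0567
case [([0.587, 0.273, -0.002], 0.9), ([0.57, 0.3, 0.047], 0.2)]
case_foam [([0.583, 0.271, 0.046], 0.72), ([0.59, -0.069, -0.002], 0.32)]
probe0 [([0.589, 0.354, 0.046], 0.68), ([0.569, 0.302, 0.044], 0.63), ([0.171, 0.307, 0.017], 0.63), ([0.583, 0.273, -0.002], 0.47)]
foamtop 1696 c 584.0 246.3 wh 292.8 209.8 ang 81.5 zmed 0.0571
case [([0.583, 0.276, 0.001], 0.69)]
case_foam [([0.589, 0.277, 0.045], 0.96), ([0.529, 0.084, 0.026], 0.72)]
probe0 [([0.17, 0.311, 0.012], 0.96)]
```

It works: the probe is 12 mm out and the case hasn't moved. Continuing with wiggles.

Call:
{"api": "step_arm", "payload": {
  "commands": [
    [0.0007, 0.0053, 0, 0, 0, 0, 0],
    [-0.0079, 0.0011, 0, 0, 0, 0, 0],
    [-0.0007, -0.0053, 0, 0, 0, 0, 0],
    [-0.0079, 0.0011, 0, 0, 0, 0, 0],
    [0.0007, 0.0053, 0, 0, 0, 0, 0],
    [-0.0079, 0.0011, 0, 0, 0, 0, 0],
    [-0.0007, -0.0053, 0, 0, 0, 0, 0],
    [-0.0079, 0.0011, 0, 0, 0, 0, 0]
  ]
}}

```text
t: 17.6
tcp_pos: [0.5203, 0.3088, 0.0294]
ee_rot: [-0.044, 0.056, 0.71, -0.701]
ft_force: [10.5, 0.9, -0.7]
finger_gap: 0.023
```

Call:
{"api": "step_arm", "payload": {
  "commands": [
    [0.0007, 0.0053, 0, 0, 0, 0, 0],
    [-0.0079, 0.0011, 0, 0, 0, 0, 0],
    [-0.0007, -0.0053, 0, 0, 0, 0, 0],
    [-0.0079, 0.0011, 0, 0, 0, 0, 0],
    [0.0007, 0.0053, 0, 0, 0, 0, 0],
    [-0.0079, 0.0011, 0, 0, 0, 0, 0],
    [-0.0007, -0.0053, 0, 0, 0, 0, 0],
    [-0.0079, 0.0011, 0, 0, 0, 0, 0]
  ]
}}

```text
t: 18.4
tcp_pos: [0.4964, 0.3123, 0.0294]
ee_rot: [-0.044, 0.055, 0.71, -0.701]
ft_force: [10.6, 0.7, -1.3]
finger_gap: 0.0235
```

```bash
python3 ck.py
```

```text
18.4 [0.496 0.312 0.029] [10.591  0.684 -1.269] 0.02349120536572602
foamtop 2316 c 598.2 260.1 wh 267.2 265.2 ang 17.5 zmed 0.0567
case [([0.582, 0.274, 0.0], 0.75), ([0.396, -0.2, -0.002], 0.66)]
case_foam [([0.581, 0.272, 0.046], 0.63)]
probe0 [([0.528, 0.308, 0.044], 0.86), ([0.591, 0.352, 0.046], 0.67), ([0.174, 0.311, 0.014], 0.63), ([0.593, 0.072, 0.039], 0.43)]
foamtop 2105 c 591.4 244.6 wh 297.8 193.5 ang 81.0 zmed 0.0571
case [([0.585, 0.273, -0.001], 0.91)]
case_foam [([0.589, 0.273, 0.046], 0.85)]
probe0 [([0.59, 0.275, 0.046], 0.68), ([0.169, 0.313, 0.011], 0.63), ([0.527, 0.31, 0.048], 0.55), ([0.588, 0.352, 0.043], 0.52)]
```

Call:
{"api": "step_arm", "payload": {
  "commands": [
    [0.0007, 0.0053, 0, 0, 0, 0, 0],
    [-0.0079, 0.0011, 0, 0, 0, 0, 0],
    [-0.0007, -0.0053, 0, 0, 0, 0, 0],
    [-0.0079, 0.0011, 0, 0, 0, 0, 0],
    [0.0007, 0.0053, 0, 0, 0, 0, 0],
    [-0.0079, 0.0011, 0, 0, 0, 0, 0],
    [-0.0004, -0.0027, 0, 0, 0, 0, 0],
    [-0.0079, 0.0011, 0, 0, 0, 0, 0]
  ]
}}

```text
t: 19.6
tcp_pos: [0.4669, 0.3155, 0.0272]
ee_rot: [-0.047, 0.052, 0.707, -0.703]
ft_force: [0.6, 0.0, -1.1]
finger_gap: 0.0231
```

Call:
{"api": "step_arm", "payload": {
  "commands": [
    [-0.0079, 0.0011, 0, 0, 0, 0, 0],
    [0, 0, 0, 0, 0, 0, 0],
    [0, 0, 0.01, 0, 0, 0, 0],
    [0, 0, 0.03, 0, 0, 0, 0],
    [0, 0, 0.04, 0, 0, 0, 0],
    [0, 0, 0.06, 0, 0, 0, 0],
    [0, 0, 0.06, 0, 0, 0, 0],
    [0, 0, 0, 0, 0, 0, 0]
  ]
}}

```text
t: 20.4
tcp_pos: [0.4654, 0.3198, 0.1851]
ee_rot: [-0.044, 0.056, 0.71, -0.7]
ft_force: [0.7, 0.8, -2.2]
finger_gap: 0.0229
```

```bash
python3 st.py; python3 ck.py;python3 - <<'E'
from h import *
f,W=cloud("scene");im=f["frame"][60:300,240:560,::-1]; cv2.imwrite("pics/s8.png",cv2.resize(im,None,fx=2.5,fy=2.5,interpolation=2))
E
```

```text
20.4 [0.4654 0.3198 0.1851] [ 0.7467  0.7672 -2.1509] 0.022859737303520086
[[-0.99    0.0182 -0.1398]
 [ 0.1401  0.0133 -0.9901]
 [-0.0161 -0.9997 -0.0157]]
euler zyx deg [-8.0524 -0.9234  0.8999]
20.4 [0.465 0.32  0.185] [ 0.747  0.767 -2.151] 0.022859737303520086
foamtop 2208 c 616.9 256.7 wh 201.1 291.7 ang 3.6 zmed 0.0567
case [([0.594, 0.288, 0.0], 0.71)]
case_foam [([0.592, 0.289, 0.04], 0.78), ([0.508, 0.496, -0.0], 0.27)]
probe0 [([0.598, 0.367, 0.044], 0.93), ([0.498, 0.318, 0.2], 0.79), ([0.172, 0.308, 0.017], 0.68)]
foamtop 2214 c 615.1 250.2 wh 307.8 170.9 ang 84.6 zmed 0.0571
case [([0.594, 0.287, 0.002], 0.81)]
case_foam [([0.6, 0.288, 0.045], 0.91)]
probe0 [([0.168, 0.312, 0.014], 0.74), ([0.494, 0.312, 0.195], 0.64), ([0.481, -0.075, 0.024], 0.47), ([0.53, 0.082, 0.024], 0.37)]
```

View pics/s8.png

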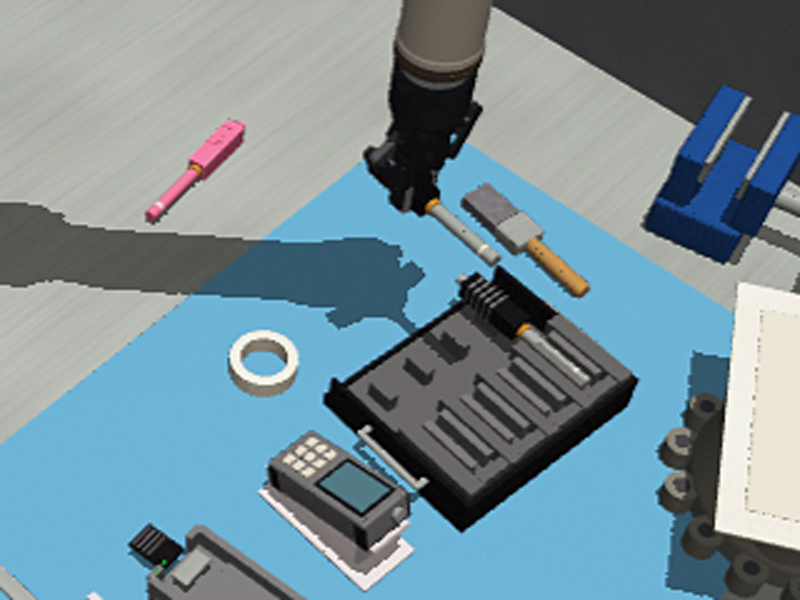

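Probe one is out and held. The case has been knocked about 15 mm to (.594,.288), which I'll allow for. Carrying the probe to the rest.

Call:
{"api": "step_arm", "payload": {
  "commands": [
    [0.0073, -0.0648, 0, -0.01, 0.01, 0.02, 0],
    [0.0073, -0.0648, 0, -0.01, 0.01, 0.02, 0],
    [0.0073, -0.0648, 0, 0, 0, 0.02, 0],
    [0.0073, -0.0648, 0, 0, 0, 0.02, 0],
    [0.0073, -0.0648, 0, 0, 0, 0.02, 0],
    [0.0073, -0.0648, 0, 0, 0, 0.02, 0],
    [0.0073, -0.0648, 0, 0, 0, 0.02, 0],
    [0.0073, -0.0648, 0, 0, 0, 0.015, 0]
  ]
}}

```text
t: 21.65
tcp_pos: [0.5047, -0.0739, 0.1772]
ee_rot: [0.009, -0.003, -0.703, 0.711]
ft_force: [1.8, 1.5, -1.1]
finger_gap: 0.0233
```

Call:
{"api": "step_arm", "payload": {
  "commands": [
    [0.0073, -0.0648, 0, 0, 0, 0, 0],
    [0.0073, -0.0648, 0, 0, 0, 0, 0],
    [0.0073, -0.0648, 0, 0, 0, 0, 0],
    [0.0073, -0.0648, 0, 0, 0, 0, 0],
    [0.0073, -0.0648, 0, 0, 0, 0, 0],
    [0, 0, 0, 0, 0, 0, 0],
    [0, 0, -0.06, 0, 0, 0, 0],
    [0, 0, 0, 0, 0, 0, 0]
  ]
}}

```text
t: 22.45
tcp_pos: [0.5281, -0.3129, 0.1265]
ee_rot: [0.013, -0.001, -0.705, 0.709]
ft_force: [-1.6, 0.6, -3.2]
finger_gap: 0.0228
```

```bash
python3 st.py; python3 - <<'E'
from h import *
for c in ["top","scene"]:
    f,W=cloud(c)
    for q in ["rest","rest_top","probe0"]: print(q,[(np.round(r["point"],3).tolist(),round(r["p"],2)) for r in nets.place_of(q,c)][:4])
E
```

```text
22.45 [ 0.5281 -0.3129  0.1265] [-1.5885  0.5717 -3.1599] 0.02276103291357145
[[-0.9997 -0.0175 -0.0189]
 [ 0.019  -0.005  -0.9998]
 [ 0.0174 -0.9998  0.0053]]
euler zyx deg [-1.0908  0.9962 -0.3029]
rest [([0.56, -0.276, 0.001], 0.65), ([0.444, -0.479, 0.002], 0.3)]
rest_top [([0.557, -0.285, 0.049], 0.69)]
probe0 [([0.559, -0.315, 0.146], 0.77), ([0.594, 0.37, 0.044], 0.77)]
rest []
rest_top [([0.56, -0.282, 0.05], 0.63), ([0.59, 0.078, -0.002], 0.63)]
probe0 [([0.565, -0.313, 0.15], 0.83), ([0.596, 0.369, 0.042], 0.81)]
```

Call:
{"api": "step_arm", "payload": {
  "commands": [
    [0.0095, 0, -0.05, 0, 0, 0, 0],
    [0, 0, -0.04, 0, 0, 0, 0],
    [0, 0, 0, 0, 0, 0, 0],
    [0, 0, 0, 0, 0, 0, 0]
  ]
}}

```text
t: 23.25
tcp_pos: [0.5395, -0.315, 0.0656]
ee_rot: [0.009, -0.004, -0.703, 0.711]
ft_force: [1.2, -0.4, -0.1]
finger_gap: 0.0231
```

```bash
python3 st.py; python3 - <<'E'
from h import *
f,W=cloud("scene");im=f["frame"][270:430,170:370,::-1]; cv2.imwrite("pics/s9.png",cv2.resize(im,None,fx=4,fy=3.75,interpolation=2))
for q in ["probe0"]: print(q,[(np.round(r["point"],3).tolist(),round(r["p"],2)) for r in nets.place_of(q,"scene")][:4])
E
```

```text
23.25 [ 0.5395 -0.315   0.0656] [ 1.2326 -0.4226 -0.0592] 0.02310897538893587
[[-0.9998 -0.008  -0.0182]
 [ 0.0183 -0.0104 -0.9998]
 [ 0.0078 -0.9999  0.0105]]
euler zyx deg [-1.0499  0.4473 -0.6017]
probe0 [([0.571, -0.312, 0.081], 0.89), ([0.17, 0.309, 0.013], 0.78), ([0.439, -0.481, -0.002], 0.73), ([0.597, 0.366, 0.048], 0.69)]
```

View pics/s9.png

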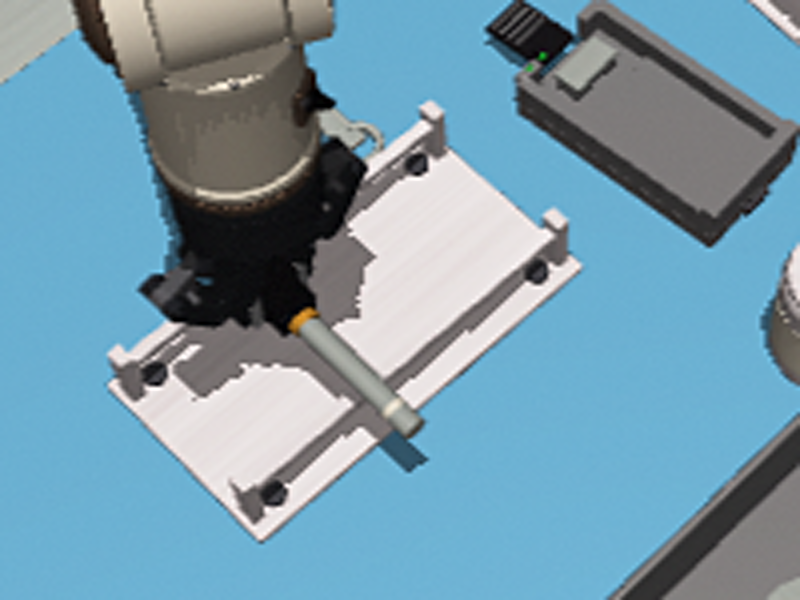

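The probe hangs above the rest across both rails. Lowering.

Call:
{"api": "step_arm", "payload": {
  "commands": [
    [0, 0, -0.015, 0, 0, 0, 0],
    [0, 0, -0.007, 0, 0, 0, 0],
    [0, 0, 0, 0, 0, 0, 0]
  ]
}}

```text
t: 23.65
tcp_pos: [0.5388, -0.3147, 0.0478]
ee_rot: [0.01, -0.003, -0.704, 0.711]
ft_force: [-0.6, -1.3, -1.1]
finger_gap: 0.0231
```

Call:
{"api": "step_arm", "payload": {
  "commands": [
    [0, 0, -0.004, 0, 0, 0, 0],
    [0, 0, 0, 0, 0, 0, 0]
  ]
}}

```text
t: 23.85
tcp_pos: [0.5393, -0.3149, 0.0453]
ee_rot: [0.009, -0.004, -0.703, 0.711]
ft_force: [0.6, -0.5, -1.4]
finger_gap: 0.0231
```

Call:
{"api": "step_arm", "payload": {
  "commands": [
    [0, 0, -0.003, 0, 0, 0, 0],
    [0, 0, 0, 0, 0, 0, 0]
  ]
}}

```text
t: 24.05
tcp_pos: [0.5397, -0.3151, 0.0446]
ee_rot: [0.009, -0.004, -0.703, 0.711]
ft_force: [-2.2, 1.8, 7.0]
finger_gap: 0.0231
```

Call:
{"api": "step_arm", "payload": {
  "commands": [
    [0, 0, 0, 0, 0, 0, 45],
    [0, 0, 0, 0, 0, 0, 45],
    [0, 0, 0, 0, 0, 0, 45],
    [0, 0, 0.02, 0, 0, 0, 45],
    [0, 0, 0.05, 0, 0, 0, 45],
    [0, 0, 0.065, 0, 0, 0, 45],
    [0, 0, 0.065, 0, 0, 0, 45]
  ]
}}

```text
t: 24.75
tcp_pos: [0.5391, -0.3148, 0.1955]
ee_rot: [0.009, -0.004, -0.703, 0.711]
ft_force: [1.0, -0.7, -0.8]
finger_gap: 0.0385
```

Call:
{"api": "step_arm", "payload": {
  "commands": [
    [0, 0.0648, 0, 0, 0, -0.02, 45],
    [0, 0.0648, 0, 0, 0, -0.02, 45],
    [0, 0.0648, 0, 0, 0, -0.02, 45],
    [0, 0.0648, 0, 0, 0, -0.02, 45],
    [0, 0.0648, 0, 0, 0, -0.02, 45],
    [0, 0.0648, 0, 0, 0, -0.02, 45],
    [0, 0, 0, 0, 0, 0, 45]
  ]
}}

```text
t: 25.45
tcp_pos: [0.5397, -0.0139, 0.1948]
ee_rot: [0.038, -0.033, -0.704, 0.708]
ft_force: [0.9, 0.5, -0.2]
finger_gap: 0.0385
```

```bash
python3 st.py; python3 - <<'E'
from h import *
import m as M
f,W=cloud("scene");save(f,"s10.png")
for c in ["scene","top"]:
    f,W=cloud(c)
    for q in ["probe0","case","case_foam","handset"]: print(q,[(np.round(r["point"],3).tolist(),round(r["p"],2)) for r in nets.place_of(q,c)][:4])
    M.rect(W,(.597,.288),(.16,.17),.053,.0605,"foamtop")
    M.rect(W,(.548,.372),(.028,.017),.053,.0605,"grip")
    for x in (.5,.52,.54,.56): M.rect(W,(x,-.315),(.006,.03),.066,.08,"restgrip")
    for x in (.6,.62,.64): M.rect(W,(x,-.315),(.006,.03),.055,.08,"reststem")
E
```

```text
25.45 [ 0.5397 -0.0139  0.1948] [ 0.8831  0.4991 -0.2236] 0.038514340380854696
[[-0.9949 -0.0067 -0.1008]
 [ 0.1008 -0.0055 -0.9949]
 [ 0.0061 -1.      0.0061]]
euler zyx deg [-5.7854  0.3517 -0.3506]
probe0 [([0.595, 0.365, 0.045], 0.87), ([0.571, -0.318, 0.054], 0.57), ([0.173, 0.309, 0.016], 0.43)]
case [([0.596, 0.288, -0.001], 0.93), ([0.59, 0.075, -0.001], 0.72)]
case_foam [([0.593, 0.285, 0.045], 0.92)]
handset [([0.594, 0.071, 0.039], 0.77)]
foamtop 2138 c 601.3 280.2 wh 245.3 204.9 ang 86.9 zmed 0.0567
grip 132 c 547.1 368.9 wh 29.7 56.3 ang 85.1 zmed 0.0565
restgrip 59 c 500.1 -313.8 wh 11.9 25.0 ang 0.6 zmed 0.0731
restgrip 62 c 519.5 -314.8 wh 11.0 24.8 ang 0.2 zmed 0.0717
restgrip 62 c 540.0 -315.4 wh 22.9 11.8 ang 89.7 zmed 0.0717
restgrip 65 c 560.1 -315.7 wh 23.6 11.8 ang 89.9 zmed 0.0699
reststem 37 c 599.9 -316.2 wh 11.1 14.6 ang 3.0 zmed 0.0617
reststem 35 c 619.7 -316.7 wh 12.6 10.8 ang 89.6 zmed 0.0616
reststem 38 c 640.1 -317.1 wh 13.1 11.9 ang 89.7 zmed 0.0599
probe0 [([0.57, -0.315, 0.061], 0.84), ([0.594, 0.367, 0.044], 0.58)]
case [([0.595, 0.287, 0.002], 0.82)]
case_foam [([0.6, 0.287, 0.047], 0.76)]
handset [([0.594, 0.077, 0.042], 0.73), ([0.505, 0.499, -0.001], 0.67)]
foamtop 2330 c 598.8 285.0 wh 242.2 209.1 ang 84.0 zmed 0.0571
grip 187 c 547.4 370.4 wh 25.9 57.4 ang 81.2 zmed 0.0573
restgrip 51 c 499.8 -312.5 wh 24.2 11.8 ang 89.1 zmed 0.0751
restgrip 48 c 520.0 -313.1 wh 10.9 24.2 ang 1.3 zmed 0.074
restgrip 53 c 539.8 -313.6 wh 11.3 25.3 ang 0.8 zmed 0.0736
restgrip 48 c 559.5 -313.2 wh 23.0 10.7 ang 89.4 zmed 0.0717
reststem 26 c 600.0 -315.4 wh 10.6 12.1 ang 6.8 zmed 0.0623
reststem 29 c 620.1 -314.4 wh 11.2 13.4 ang 3.6 zmed 0.063
reststem 27 c 640.0 -315.2 wh 14.6 11.7 ang 89.4 zmed 0.0621
```

View pics/s10.png

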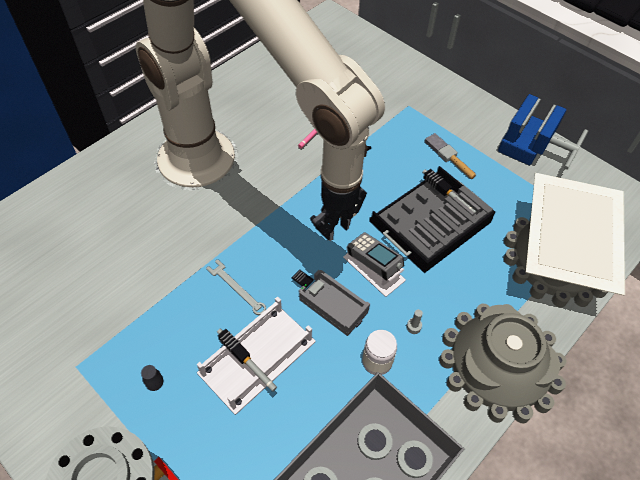

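Probe one lies squarely across both rails, at image (245,360). Now I'll get the knocked case's yaw by slicing the second probe's grip.

```bash
python3 - <<'E'
from h import *
for c in ["scene","top"]:
    f,W=cloud(c); g=f["frame"].max(-1)
    m=(np.abs(W[...,0]-.545)<.033)&(np.abs(W[...,1]-.368)<.02)&(W[...,2]>.050)&(W[...,2]<.066)
    p=W[m]; xs=[];ys=[]
    for x in np.arange(.515,.576,.006):
        q=p[np.abs(p[:,0]-x)<.004]
        if len(q)>8: xs.append(x); ys.append((q[:,1].min()+q[:,1].max())/2); print(round(x,3),len(q),np.round([q[:,1].min(),q[:,1].max()],4))
    a=np.polyfit(xs,ys,1); print(c,"slope deg",np.degrees(np.arctan(a[0])),"y at .555",np.polyval(a,.555))
    # foam front/top edge lines: top surface fit by minAreaRect w/o probe -> back edge
    t=W[(np.abs(W[...,0]-.65)<.09)&(np.abs(W[...,1]-.29)<.14)&(W[...,2]>.0545)&(W[...,2]<.0605)]
    e=[];yy=np.arange(.2,.38,.01)
    for y in yy:
        q=t[np.abs(t[:,1]-y)<.004]; e.append(np.percentile(q[:,0],99) if len(q)>5 else np.nan)
    e=np.array(e);k=~np.isnan(e); b=np.polyfit(yy[k],e[k],1); r=np.abs(np.polyval(b,yy)-e)<.004;b=np.polyfit(yy[r],e[r],1); print("back edge yaw",-np.degrees(np.arctan(b[0])),r.sum())
E
```

```text
0.515 18 [0.3601 0.3851]
0.521 24 [0.3597 0.3829]
0.527 26 [0.3597 0.384 ]
0.533 24 [0.3601 0.3827]
0.539 23 [0.3554 0.3826]
0.545 28 [0.3554 0.3816]
0.551 24 [0.3551 0.3812]
0.557 28 [0.3538 0.3795]
0.563 25 [0.3531 0.3795]
0.569 26 [0.357  0.3812]
0.575 20 [0.3516 0.378 ]
scene slope deg -6.45002853166066 y at .555 0.367925766095269
back edge yaw -6.615347520544143 18
0.515 30 [0.3619 0.3868]
0.521 34 [0.3619 0.3841]
0.527 36 [0.3606 0.3853]
0.533 36 [0.3595 0.384 ]
0.539 36 [0.3595 0.3835]
0.545 34 [0.358  0.3835]
0.551 35 [0.3569 0.383 ]
0.557 37 [0.3573 0.383 ]
0.563 35 [0.3563 0.3803]
0.569 31 [0.356  0.3795]
0.575 32 [0.3553 0.3788]
top slope deg -6.606662837815942 y at .555 0.3695243775326028
back edge yaw -6.164585860679939 18
```

Call:
{"api": "step_arm", "payload": {
  "commands": [
    [0.004, 0.0637, 0, 0, 0, -0.016, 45],
    [0.004, 0.0637, 0, 0, 0, 0, 45],
    [0.004, 0.0637, 0, 0, 0, 0, 45],
    [0.004, 0.0637, 0, 0, 0, 0, 45],
    [0.004, 0.0637, 0, 0, 0, 0, 45],
    [0.004, 0.0637, 0, 0, 0, 0, 45],
    [0.004, 0.0637, 0, 0, 0, 0, 45],
    [0.004, 0.0637, 0, 0, 0, 0, 45]
  ]
}}

```text
t: 26.9
tcp_pos: [0.5635, 0.3605, 0.1932]
ee_rot: [0.047, -0.042, -0.702, 0.709]
ft_force: [0.5, -0.3, 1.2]
finger_gap: 0.0384
```

Call:
{"api": "step_arm", "payload": {
  "commands": [
    [0, 0, -0.06, 0, 0, 0, 45],
    [0, 0, -0.05, 0, 0, 0, 45],
    [0, 0, 0, 0, 0, 0, 45],
    [0, 0, 0, 0, 0, 0, 45]
  ]
}}

```text
t: 27.3
tcp_pos: [0.5633, 0.3582, 0.1105]
ee_rot: [0.048, -0.041, -0.702, 0.71]
ft_force: [0.7, 1.1, 0.2]
finger_gap: 0.0383
```

```bash
python3 st.py; python3 ck.py
```

```text
27.3 [0.5633 0.3582 0.1105] [0.6615 1.0941 0.2267] 0.038319133813371646
[[-0.9921 -0.0102 -0.1253]
 [ 0.1254 -0.0107 -0.9921]
 [ 0.0088 -0.9999  0.0119]]
euler zyx deg [-7.2026  0.5054 -0.6813]
27.3 [0.563 0.358 0.111] [0.661 1.094 0.227] 0.038319133813371646
foamtop 2196 c 609.3 254.8 wh 206.2 296.9 ang 1.5 zmed 0.0566
case [([0.596, 0.284, -0.001], 0.72), ([0.397, -0.197, 0.0], 0.29)]
case_foam [([0.594, 0.285, 0.043], 0.9)]
probe0 [([0.171, 0.31, 0.017], 0.78), ([0.572, -0.315, 0.056], 0.65), ([0.596, 0.366, 0.047], 0.55), ([0.756, -0.096, 0.002], 0.29)]
foamtop 1929 c 605.9 250.0 wh 310.0 184.6 ang 82.4 zmed 0.0571
case [([0.598, 0.289, 0.0], 0.6)]
case_foam [([0.6, 0.288, 0.047], 0.71), ([0.449, -0.478, 0.001], 0.35)]
probe0 [([0.571, -0.316, 0.064], 0.81), ([0.532, 0.081, 0.025], 0.62), ([0.594, 0.369, 0.041], 0.59), ([0.171, 0.309, 0.012], 0.55)]
```

Call:
{"api": "step_arm", "payload": {
  "commands": [
    [0, 0.013, 0, 0.015, -0.011, 0.014, 45],
    [0, 0, -0.03, 0, 0, 0, 45],
    [0, 0, 0, 0, 0, 0, 45]
  ]
}}

```text
t: 28.0
tcp_pos: [0.5614, 0.3682, 0.0859]
ee_rot: [-0.041, 0.039, 0.706, -0.706]
ft_force: [-0.8, -0.6, -1.0]
finger_gap: 0.0384
```

```bash
python3 st.py
```

```text
28.0 [0.5614 0.3682 0.0859] [-0.7564 -0.5719 -0.9742] 0.03838949959251478
[[-0.9936 -0.0037 -0.1127]
 [ 0.1127  0.0003 -0.9936]
 [ 0.0037 -1.      0.0001]]
euler zyx deg [-6.4691  0.2121 -0.0082]
```

Call:
{"api": "step_arm", "payload": {
  "commands": [
    [0, 0, -0.04, 0, 0, 0, 45],
    [0, 0, -0.03, 0, 0, 0, 45],
    [0, 0, -0.007, 0, 0, 0, 45],
    [0, 0, 0, 0, 0, 0, 45]
  ]
}}

```text
t: 28.4
tcp_pos: [0.5628, 0.3683, 0.03]
ee_rot: [-0.041, 0.04, 0.706, -0.706]
ft_force: [1.3, -0.3, 0.5]
finger_gap: 0.0385
```

Call:
{"api": "step_arm", "payload": {
  "commands": [
    [0, 0, 0, 0, 0, 0, 0],
    [0, 0, 0, 0, 0, 0, 0],
    [0, 0, 0, 0, 0, 0, 0],
    [0, 0, 0.001, 0, 0, 0, 0]
  ]
}}

```text
t: 28.8
tcp_pos: [0.5641, 0.3688, 0.0322]
ee_rot: [-0.04, 0.041, 0.707, -0.705]
ft_force: [1.6, -0.0, -1.5]
finger_gap: 0.0231
```

Call:
{"api": "step_arm", "payload": {
  "commands": [
    [0.0003, 0.0027, 0, 0, 0, 0, 0],
    [-0.0079, 0.0009, 0, 0, 0, 0, 0],
    [-0.0006, -0.0053, 0, 0, 0, 0, 0],
    [-0.0079, 0.0009, 0, 0, 0, 0, 0],
    [0.0006, 0.0053, 0, 0, 0, 0, 0],
    [-0.0079, 0.0009, 0, 0, 0, 0, 0],
    [-0.0006, -0.0053, 0, 0, 0, 0, 0],
    [-0.0079, 0.0009, 0, 0, 0, 0, 0]
  ]
}}

```text
t: 29.6
tcp_pos: [0.5462, 0.3697, 0.0332]
ee_rot: [-0.037, 0.044, 0.708, -0.704]
ft_force: [11.2, 0.3, -2.5]
finger_gap: 0.0227
```

```bash
python3 ck.py
```

```text
29.6 [0.546 0.37  0.033] [11.247  0.323 -2.541] 0.02271255816779586
foamtop 2088 c 598.7 254.9 wh 212.2 293.2 ang 2.8 zmed 0.0566
case [([0.588, 0.287, -0.0], 0.81)]
case_foam [([0.586, 0.288, 0.046], 0.84)]
probe0 [([0.172, 0.311, 0.016], 0.89), ([0.57, -0.314, 0.058], 0.63), ([0.578, 0.37, 0.044], 0.53)]
foamtop 2012 c 594.2 251.5 wh 304.5 194.6 ang 85.5 zmed 0.0573
case [([0.584, 0.286, -0.001], 0.74)]
case_foam [([0.59, 0.287, 0.045], 0.73), ([0.584, 0.286, 0.0], 0.23)]
probe0 [([0.571, -0.318, 0.062], 0.79), ([0.172, 0.313, 0.014], 0.72), ([0.398, -0.197, 0.001], 0.65), ([0.576, 0.37, 0.046], 0.49)]
```

The case was dragged about 9 mm: the sideways shift hadn't taken hold before each pull. I'll go wider sideways and slower, with pauses.

Call:
{"api": "step_arm", "payload": {
  "commands": [
    [-0.0002, -0.0015, 0, 0, 0, 0, 0],
    [0, 0, 0, 0, 0, 0, 0],
    [-0.004, 0.0005, 0, 0, 0, 0, 0],
    [0, 0, 0, 0, 0, 0, 0]
  ]
}}

```text
t: 30.4
tcp_pos: [0.5418, 0.3696, 0.0332]
ee_rot: [-0.037, 0.043, 0.708, -0.704]
ft_force: [8.3, 1.3, -0.7]
finger_gap: 0.0229
```

Call:
{"api": "step_arm", "payload": {
  "commands": [
    [-0.004, 0.0005, 0, 0, 0, 0, 0],
    [0, 0, 0, 0, 0, 0, 0]
  ]
}}

```text
t: 30.6
tcp_pos: [0.5391, 0.3697, 0.0332]
ee_rot: [-0.037, 0.044, 0.708, -0.704]
ft_force: [8.7, 0.1, -1.5]
finger_gap: 0.0231
```

```bash
python3 ck.py; python3 st.py
```

```text
30.6 [0.539 0.37  0.033] [ 8.73   0.08  -1.487] 0.023134784497146565
foamtop 2087 c 606.5 260.9 wh 210.9 286.7 ang 8.8 zmed 0.0567
case [([0.58, 0.284, 0.001], 0.84), ([0.571, 0.369, 0.046], 0.33)]
case_foam [([0.58, 0.282, 0.044], 0.91)]
probe0 [([0.571, 0.369, 0.047], 0.78), ([0.17, 0.309, 0.014], 0.73), ([0.487, -0.081, 0.024], 0.73), ([0.571, -0.315, 0.055], 0.56)]
foamtop 2054 c 600.9 251.2 wh 314.7 178.4 ang 80.7 zmed 0.0571
case [([0.582, 0.286, 0.004], 0.59), ([0.76, 0.018, -0.0], 0.17)]
case_foam [([0.585, 0.287, 0.046], 0.89)]
probe0 [([0.572, -0.316, 0.064], 0.77), ([0.17, 0.313, 0.014], 0.73), ([0.583, 0.284, 0.001], 0.7), ([0.569, 0.369, 0.046], 0.65)]
31.0 [0.539  0.3696 0.0332] [10.1718 -0.2725 -1.4946] 0.022949601599300946
[[-0.9934  0.0094 -0.1139]
 [ 0.1139  0.0056 -0.9935]
 [-0.0087 -0.9999 -0.0066]]
euler zyx deg [-6.543  -0.4998  0.3784]
```

```bash
cat > cs.py <<'E'
from h import *
# case pose from foam back edge (yaw) and side edges
for c in ["scene","top"]:
    f,W=cloud(c)
    t=W[(np.abs(W[...,0]-.64)<.10)&(np.abs(W[...,1]-.29)<.17)&(W[...,2]>.0535)&(W[...,2]<.0605)]
    e=[];yy=np.arange(.2,.38,.006)
    for y in yy:
        q=t[np.abs(t[:,1]-y)<.004]; e.append(np.percentile(q[:,0],99) if len(q)>5 else np.nan)
    e=np.array(e);r=~np.isnan(e)
    for _ in range(4):
        b=np.polyfit(yy[r],e[r],1); r=np.abs(np.polyval(b,yy)-e)<.004
    print(c,"yaw",-np.degrees(np.arctan(b[0])),"back edge x at y=.287:",np.polyval(b,.287),r.sum())
    for n in ["case","case_foam","probe0"]: print(n,[(np.round(d["point"],3).tolist(),round(d["p"],2)) for d in nets.place_of(n,c)][:4])
s=status.sense(); print(s["t"],s["tcp_pos"],s["ft_force"],s["wrist_torque"])
E
python3 cs.py; python3 - <<'E'
from h import *
f,W=cloud("top");im=f["frame"][130:270,140:320,::-1]; cv2.imwrite("pics/t11.png",cv2.resize(im,None,fx=4.2,fy=4.2,interpolation=2))
E
```

```text
scene yaw -4.09666590502073 back edge x at y=.287: 0.6832229442016973 29
case [([0.583, 0.285, -0.002], 0.89), ([0.596, 0.073, 0.039], 0.33)]
case_foam [([0.582, 0.286, 0.044], 0.81)]
probe0 [([0.172, 0.308, 0.016], 0.88), ([0.571, -0.313, 0.058], 0.8), ([0.56, -0.283, 0.05], 0.65), ([0.57, 0.368, 0.042], 0.62)]
top yaw -4.208180098314745 back edge x at y=.287: 0.683890689846591 30
case [([0.581, 0.286, 0.001], 0.82)]
case_foam [([0.587, 0.29, 0.046], 0.6), ([0.484, -0.077, 0.023], 0.47)]
probe0 [([0.573, -0.315, 0.062], 0.88), ([0.173, 0.314, 0.011], 0.87), ([0.571, 0.367, 0.044], 0.7), ([0.521, 0.078, 0.025], 0.52)]
31.4 [0.53904445 0.36964009 0.03321942] [ 8.91823289  0.33758036 -1.81404199] [ 0.06622459 -1.92581069  0.64141856]
```

View pics/t11.png

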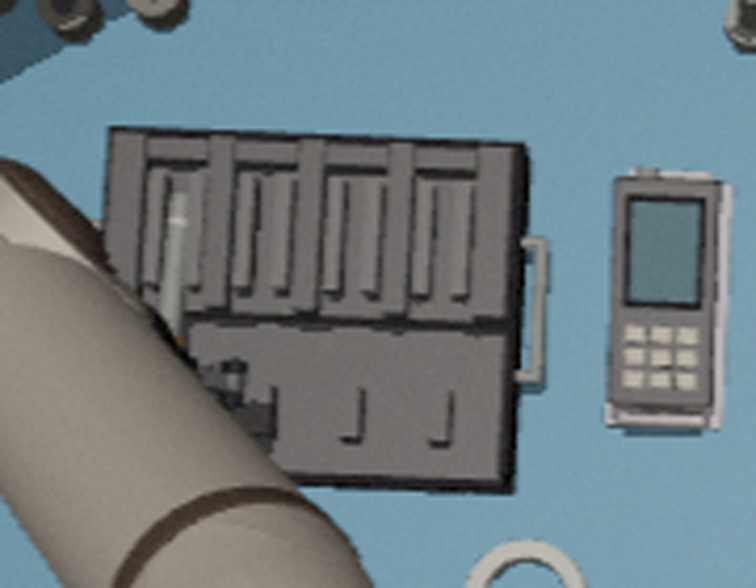

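In this top view the case has been dragged about 13 mm and yawed +2.4°; the stem is at (177,260). The arm is springy, so my small side shifts never reached 1 mm. I'll push the probe back in to bring the case back, then wiggle with larger commanded shifts.

Call:
{"api": "step_arm", "payload": {
  "commands": [
    [0.004, -0.0005, 0, 0, 0, 0, 0],
    [0.004, -0.0005, 0, 0, 0, 0, 0],
    [0.004, -0.0005, 0, 0, 0, 0, 0],
    [0.004, -0.0005, 0, 0, 0, 0, 0],
    [0.004, -0.0005, 0, 0, 0, 0, 0],
    [0.004, -0.0005, 0, 0, 0, 0, 0],
    [0.004, -0.0005, 0, 0, 0, 0, 0],
    [0, 0, 0, 0, 0, 0, 0]
  ]
}}

```text
t: 32.25
tcp_pos: [0.5452, 0.3704, 0.0321]
ee_rot: [-0.043, 0.034, 0.707, -0.705]
ft_force: [-21.2, 0.0, 20.2]
finger_gap: 0.023
```

```bash
python3 cs.py | grep -v probe0
```

```text
scene yaw -5.080281277430126 back edge x at y=.287: 0.6855051840928285 28
case [([0.53, 0.077, 0.021], 0.73), ([0.415, 0.163, 0.003], 0.2)]
case_foam [([0.582, 0.287, 0.045], 0.6), ([0.56, -0.281, 0.05], 0.34)]
top yaw -5.311611267146569 back edge x at y=.287: 0.6863326104038784 28
case [([0.585, 0.287, 0.003], 0.8)]
case_foam [([0.588, 0.288, 0.044], 0.83)]
32.65 [0.54526492 0.37033415 0.03207781] [-21.0822919    0.25685456  19.44969129] [ 0.03961163  3.84699442 -0.11020922]
```

Call:
{"api": "step_arm", "payload": {
  "commands": [
    [0, 0, 0.004, 0, 0, 0, 0],
    [0, 0, 0.004, 0, 0, 0, 0],
    [0, 0, 0.003, 0, 0, 0, 0],
    [0, 0, 0, 0, 0, 0, 0]
  ]
}}

```text
t: 33.05
tcp_pos: [0.5495, 0.3681, 0.0373]
ee_rot: [-0.042, 0.037, 0.707, -0.705]
ft_force: [-3.2, 3.5, -6.6]
finger_gap: 0.0229
```

```bash
python3 cs.py | grep -v probe0; python3 st.py
```

```text
scene yaw -6.287409450906172 back edge x at y=.287: 0.6872667067678756 30
case [([0.586, 0.286, -0.002], 0.7), ([0.485, -0.084, 0.021], 0.3)]
case_foam [([0.582, 0.284, 0.043], 0.81)]
top yaw -6.2248108878094675 back edge x at y=.287: 0.6882688684649556 29
case [([0.586, 0.288, 0.002], 0.7)]
case_foam [([0.588, 0.288, 0.044], 0.82), ([0.585, 0.284, -0.0], 0.34)]
33.45 [0.54956445 0.36812179 0.03730907] [-2.85270432  3.52537298 -5.50036687] [0.90369668 1.18031437 0.21585083]
33.45 [0.5496 0.3681 0.0373] [-2.8527  3.5254 -5.5004] 0.023098540643808396
[[-0.9937 -0.0075 -0.1118]
 [ 0.1118  0.0024 -0.9937]
 [ 0.0077 -1.     -0.0016]]
euler zyx deg [-6.419   0.441   0.0904]
```

Call:
{"api": "step_arm", "payload": {
  "commands": [
    [-0.0003, -0.0027, -0.002, 0, 0, 0, 0],
    [-0.0003, -0.0027, 0, 0, 0, 0, 0],
    [0, 0, 0, 0, 0, 0, 0]
  ]
}}

```text
t: 33.75
tcp_pos: [0.5498, 0.3671, 0.037]
ee_rot: [-0.041, 0.037, 0.708, -0.704]
ft_force: [-1.1, 8.3, -6.1]
finger_gap: 0.0229
```

Call:
{"api": "step_arm", "payload": {
  "commands": [
    [-0.0003, -0.0027, 0, 0, 0, 0, 0],
    [0, 0, 0, 0, 0, 0, 0]
  ]
}}

```text
t: 33.95
tcp_pos: [0.5501, 0.3648, 0.0369]
ee_rot: [-0.04, 0.037, 0.708, -0.704]
ft_force: [-1.0, 7.9, -5.8]
finger_gap: 0.0232
```

Call:
{"api": "step_arm", "payload": {
  "commands": [
    [-0.0003, -0.0027, 0, 0, 0, 0, 0],
    [0, 0, 0, 0, 0, 0, 0]
  ]
}}

```text
t: 34.15
tcp_pos: [0.5502, 0.3626, 0.0369]
ee_rot: [-0.04, 0.038, 0.708, -0.704]
ft_force: [-1.6, 9.9, -5.6]
finger_gap: 0.0229
```

```bash
python3 cs.py | grep -v probe0; python3 st.py
```

```text
scene yaw -6.642469201098414 back edge x at y=.287: 0.6885282753354305 30
case [([0.585, 0.28, -0.0], 0.71)]
case_foam [([0.586, 0.282, 0.047], 0.65)]
top yaw -6.159465836204522 back edge x at y=.287: 0.6895022225899686 30
case [([0.588, 0.282, 0.0], 0.86)]
case_foam [([0.589, 0.284, 0.045], 0.7)]
34.55 [0.55018138 0.36266265 0.03693442] [-1.14417968  8.62918065 -6.79694637] [1.80311998 0.56705114 0.45354775]
34.55 [0.5502 0.3627 0.0369] [-1.1442  8.6292 -6.7969] 0.02303058988279545
[[-0.9939 -0.0036 -0.1102]
 [ 0.1102  0.0066 -0.9939]
 [ 0.0043 -1.     -0.0061]]
euler zyx deg [-6.324   0.2472  0.3514]
```

Call:
{"api": "step_arm", "payload": {
  "commands": [
    [0, 0, -0.006, 0, 0, 0, 0],
    [0, 0, -0.004, 0, 0, 0, 0],
    [-0.0002, -0.0015, 0, 0, 0, 0, 0],
    [0, 0, 0, 0, 0, 0, 0]
  ]
}}

```text
t: 34.95
tcp_pos: [0.5511, 0.3628, 0.0322]
ee_rot: [-0.039, 0.039, 0.709, -0.703]
ft_force: [-5.2, 6.3, 7.4]
finger_gap: 0.0231
```

Call:
{"api": "step_arm", "payload": {
  "commands": [
    [-0.004, 0.0005, 0, 0, 0, 0, 0],
    [-0.004, 0.0005, 0, 0, 0, 0, 0],
    [0, 0, 0, 0, 0, 0, 0]
  ]
}}

```text
t: 35.25
tcp_pos: [0.5496, 0.3621, 0.0323]
ee_rot: [-0.038, 0.041, 0.709, -0.703]
ft_force: [4.8, 6.2, 0.2]
finger_gap: 0.0231
```

Call:
{"api": "step_arm", "payload": {
  "commands": [
    [-0.004, 0.0005, 0, 0, 0, 0, 0],
    [0, 0, 0, 0, 0, 0, 0]
  ]
}}

```text
t: 35.45
tcp_pos: [0.5476, 0.3616, 0.0323]
ee_rot: [-0.037, 0.042, 0.709, -0.703]
ft_force: [8.3, 5.6, -1.5]
finger_gap: 0.023
```

```bash
python3 cs.py; python3 st.py
```

```text
scene yaw -5.624225229720583 back edge x at y=.287: 0.6861516605369649 29
case [([0.586, 0.28, 0.001], 0.97), ([0.509, 0.495, -0.002], 0.63)]
case_foam [([0.583, 0.28, 0.045], 0.79)]
probe0 [([0.174, 0.311, 0.014], 0.81), ([0.573, -0.315, 0.056], 0.72), ([0.485, -0.083, 0.023], 0.61), ([0.582, 0.361, 0.046], 0.58)]
top yaw -5.494296691978194 back edge x at y=.287: 0.6868231353305955 30
case [([0.585, 0.28, -0.0], 0.61)]
case_foam [([0.588, 0.282, 0.045], 0.84)]
probe0 [([0.573, -0.315, 0.064], 0.82), ([0.583, 0.282, 0.001], 0.63), ([0.172, 0.31, 0.012], 0.58), ([0.577, 0.364, 0.043], 0.47)]
35.85 [0.54757704 0.3616371  0.0322811 ] [6.8774001  4.16785945 0.13146717] [ 1.1032049  -1.5192477   0.69074272]
35.85 [0.5476 0.3616 0.0323] [6.8774 4.1679 0.1315] 0.02302243418142263
[[-0.9937  0.0068 -0.1121]
 [ 0.1121  0.0081 -0.9937]
 [-0.0059 -0.9999 -0.0088]]
euler zyx deg [-6.4371 -0.3359  0.5054]
```

Call:
{"api": "step_arm", "payload": {
  "commands": [
    [0.003, -0.0003, -0.004, 0, 0, 0, 0],
    [0, 0, -0.004, 0, 0, 0, 0],
    [-0.0005, -0.004, 0, 0, 0, 0, 0],
    [-0.0005, -0.004, 0, 0, 0, 0, 0],
    [0, 0, 0, 0, 0, 0, 0]
  ]
}}

```text
t: 36.35
tcp_pos: [0.5477, 0.3616, 0.032]
ee_rot: [-0.036, 0.041, 0.712, -0.7]
ft_force: [-6.3, 5.9, 31.0]
finger_gap: 0.0233
```

```bash
python3 cs.py; python3 st.py
```

```text
scene yaw -5.693290275723878 back edge x at y=.287: 0.6857196965577966 30
case [([0.584, 0.279, -0.003], 0.79)]
case_foam [([0.583, 0.28, 0.042], 0.84), ([0.508, 0.494, 0.001], 0.4)]
probe0 [([0.578, 0.361, 0.043], 0.74), ([0.172, 0.308, 0.017], 0.65), ([0.57, -0.316, 0.059], 0.57)]
top yaw -5.061509435478781 back edge x at y=.287: 0.6877938955375371 30
case [([0.583, 0.278, 0.003], 0.73)]
case_foam [([0.589, 0.282, 0.048], 0.78)]
probe0 [([0.572, -0.317, 0.061], 0.8), ([0.171, 0.311, 0.013], 0.66), ([0.578, 0.359, 0.044], 0.55), ([0.591, -0.069, -0.003], 0.31)]
36.75 [0.54764719 0.36159577 0.03204211] [-6.86392361  6.65884185 32.10705848] [1.25446616 1.276834   0.51648896]
36.75 [0.5476 0.3616 0.032 ] [-6.8639  6.6588 32.1071] 0.022946705271127465
[[-0.994   0.0078 -0.1091]
 [ 0.1092  0.0149 -0.9939]
 [-0.0061 -0.9999 -0.0157]]
euler zyx deg [-6.2681 -0.352   0.9001]
```

Call:
{"api": "step_arm", "payload": {
  "commands": [
    [0, 0, 0, 0, 0, -0.07, 0],
    [-0.004, 0.0005, 0, 0, 0, 0, 0],
    [-0.004, 0.0005, 0, 0, 0, 0, 0],
    [-0.004, 0.0005, 0, 0, 0, 0, 0],
    [-0.004, 0.0005, 0, 0, 0, 0, 0],
    [0, 0, 0, 0, 0, 0, 0]
  ]
}}

```text
t: 37.35
tcp_pos: [0.5442, 0.3628, 0.0322]
ee_rot: [-0.051, 0.065, 0.712, -0.697]
ft_force: [13.6, 9.9, 13.6]
finger_gap: 0.0227
```

```bash
python3 cs.py; python3 st.py
```

```text
scene yaw -5.926199668208244 back edge x at y=.287: 0.6866445866413097 29
case [([0.583, 0.279, -0.001], 0.6)]
case_foam [([0.584, 0.28, 0.046], 0.88)]
probe0 [([0.169, 0.307, 0.017], 0.66), ([0.573, 0.358, 0.043], 0.62), ([0.57, -0.315, 0.058], 0.56)]
top yaw -5.801383313147802 back edge x at y=.287: 0.686718527525925 29
case [([0.585, 0.278, -0.002], 0.79)]
case_foam [([0.591, 0.28, 0.046], 0.86)]
probe0 [([0.574, -0.313, 0.057], 0.82), ([0.171, 0.31, 0.013], 0.64), ([0.575, 0.362, 0.044], 0.5), ([0.415, 0.165, -0.001], 0.41)]
37.75 [0.54424291 0.36287946 0.03227056] [13.5517473   9.74492355 15.40048798] [ 2.02643586 -2.81576161  1.46582122]
37.75 [0.5442 0.3629 0.0323] [13.5517  9.7449 15.4005] 0.022952338323073057
[[-0.9863  0.0216 -0.1634]
 [ 0.1638  0.0187 -0.9863]
 [-0.0183 -0.9996 -0.022 ]]
euler zyx deg [-9.4296 -1.0465  1.2603]
```

Pressing down lightly while yawing the stem aside works: the probe slid 3.5 mm and the case stayed put. Continuing the same way.

Call:
{"api": "step_arm", "payload": {
  "commands": [
    [-0.004, 0.0005, -0.0005, 0, 0, 0, 0],
    [-0.004, 0.0005, -0.0005, 0, 0, 0, 0],
    [-0.004, 0.0005, -0.0005, 0, 0, 0, 0],
    [-0.004, 0.0005, 0, 0, 0, 0, 0],
    [0, 0, 0, 0, 0, 0, 0]
  ]
}}

```text
t: 38.25
tcp_pos: [0.5341, 0.3646, 0.0321]
ee_rot: [-0.05, 0.066, 0.712, -0.697]
ft_force: [15.5, 9.4, 17.9]
finger_gap: 0.0228
```

```bash
python3 cs.py; python3 st.py
```

```text
scene yaw -5.724158194613406 back edge x at y=.287: 0.6858902705791773 30
case [([0.586, 0.279, -0.003], 0.88), ([0.561, -0.282, -0.004], 0.47)]
case_foam [([0.581, 0.28, 0.044], 0.97)]
probe0 [([0.571, -0.316, 0.056], 0.97), ([0.172, 0.308, 0.017], 0.74), ([0.531, 0.081, 0.022], 0.16)]
top yaw -5.461974456994438 back edge x at y=.287: 0.6867101338061026 30
case [([0.585, 0.278, -0.0], 0.77)]
case_foam [([0.586, 0.28, 0.046], 0.69)]
probe0 [([0.574, -0.316, 0.063], 0.88), ([0.565, 0.364, 0.043], 0.69), ([0.758, 0.021, -0.0], 0.69)]
38.65 [0.53404603 0.36463131 0.03213554] [14.42674447  9.59734941 18.08561832] [ 1.89678257 -3.29460206  1.46346405]
38.65 [0.534  0.3646 0.0321] [14.4267  9.5973 18.0856] 0.02306777981927978
[[-0.9862  0.0245 -0.164 ]
 [ 0.1645  0.02   -0.9862]
 [-0.0209 -0.9995 -0.0237]]
euler zyx deg [-9.4691 -1.197   1.3587]
```

Call:
{"api": "step_arm", "payload": {
  "commands": [
    [-0.004, 0.0005, 0, 0, 0, 0, 0],
    [-0.004, 0.0005, 0, 0, 0, 0, 0],
    [-0.004, 0.0005, 0, 0, 0, 0, 0],
    [-0.004, 0.0005, 0, 0, 0, 0, 0],
    [-0.004, 0.0005, 0, 0, 0, 0, 0],
    [-0.004, 0.0005, 0, 0, 0, 0, 0],
    [-0.004, 0.0005, 0, 0, 0, 0, 0],
    [0, 0, 0, 0, 0, 0, 0]
  ]
}}

```text
t: 39.45
tcp_pos: [0.5127, 0.3673, 0.0316]
ee_rot: [-0.05, 0.066, 0.712, -0.697]
ft_force: [13.6, 9.2, 16.3]
finger_gap: 0.0229
```

```bash
python3 cs.py; python3 st.py
```

```text
scene yaw -5.620524442131743 back edge x at y=.287: 0.6852829459314435 30
case [([0.585, 0.281, -0.001], 0.72), ([0.583, 0.278, 0.046], 0.59)]
case_foam [([0.585, 0.28, 0.044], 0.95)]
probe0 [([0.172, 0.309, 0.016], 0.94), ([0.543, 0.363, 0.046], 0.7), ([0.572, -0.315, 0.058], 0.57)]
top yaw -5.676914199182182 back edge x at y=.287: 0.6866493831545963 29
case [([0.397, -0.196, 0.002], 0.64), ([0.586, 0.28, -0.0], 0.63)]
case_foam [([0.588, 0.284, 0.046], 0.68)]
probe0 [([0.569, -0.314, 0.064], 0.95), ([0.543, 0.367, 0.044], 0.45)]
39.85 [0.51260872 0.36734307 0.03164141] [13.5322113   9.6105615  17.11680752] [ 1.85666104 -3.39574276  1.37006362]
39.85 [0.5126 0.3673 0.0316] [13.5322  9.6106 17.1168] 0.022909742503092224
[[-0.9862  0.0236 -0.1638]
 [ 0.1643  0.02   -0.9862]
 [-0.02   -0.9995 -0.0236]]
euler zyx deg [-9.4599 -1.1439  1.3516]
```

Call:
{"api": "step_arm", "payload": {
  "commands": [
    [-0.004, 0.0005, 0.001, 0, 0, 0, 0],
    [-0.004, 0.0005, 0, 0, 0, 0, 0],
    [-0.004, 0.0005, 0, 0, 0, 0, 0],
    [-0.004, 0.0005, 0, 0, 0, 0, 0],
    [-0.004, 0.0005, 0, 0, 0, 0, 0],
    [-0.004, 0.0005, 0, 0, 0, 0, 0],
    [-0.004, 0.0005, 0, 0, 0, 0, 0],
    [0, 0, 0, 0, 0, 0, 0]
  ]
}}

```text
t: 40.65
tcp_pos: [0.4839, 0.3653, 0.0274]
ee_rot: [-0.056, 0.062, 0.709, -0.701]
ft_force: [2.6, 1.5, 3.2]
finger_gap: 0.0227
```

```bash
python3 cs.py; python3 st.py
```

```text
scene yaw -4.095978939247522 back edge x at y=.287: 0.6824781144648799 30
case [([0.581, 0.278, -0.0], 0.86)]
case_foam [([0.579, 0.276, 0.045], 0.75)]
probe0 [([0.568, -0.316, 0.057], 0.88), ([0.173, 0.309, 0.018], 0.88), ([0.515, 0.363, 0.042], 0.78)]
top yaw -4.797842468525524 back edge x at y=.287: 0.683580319798294 30
case [([0.579, 0.276, 0.001], 0.73)]
case_foam [([0.589, 0.277, 0.046], 0.67)]
probe0 [([0.572, -0.315, 0.06], 0.81), ([0.512, 0.356, 0.039], 0.54)]
41.05 [0.48032713 0.36006207 0.02433424] [2.54967459 1.74833765 6.0386112 ] [ 0.19801824 -1.26784877  0.16587536]
41.05 [0.4803 0.3601 0.0243] [2.5497 1.7483 6.0386] 0.02278127554381945
[[-0.9857  0.0007 -0.1688]
 [ 0.1688  0.0023 -0.9856]
 [-0.0003 -1.     -0.0024]]
euler zyx deg [-9.7181 -0.0174  0.1384]
```

Call:
{"api": "step_arm", "payload": {
  "commands": [
    [0, 0, 0.006, 0, 0, 0, 0],
    [-0.004, 0.0005, 0.002, 0, 0, 0, 0],
    [-0.004, 0.0005, 0, 0, 0, 0, 0],
    [-0.004, 0.0005, 0, 0, 0, 0, 0],
    [-0.004, 0.0005, 0, 0, 0, 0, 0],
    [0, 0, 0, 0, 0, 0, 0]
  ]
}}

```text
t: 41.65
tcp_pos: [0.4664, 0.3611, 0.0296]
ee_rot: [-0.06, 0.059, 0.705, -0.704]
ft_force: [-0.1, 0.1, -0.5]
finger_gap: 0.023
```

```bash
python3 cs.py; python3 st.py;  python3 - <<'E'
from h import *
f,W=cloud("scene");im=f["frame"][100:280,340:540,::-1]; cv2.imwrite("pics/s12.png",cv2.resize(im,None,fx=4,fy=3.33,interpolation=2))
E
```

```text
scene yaw -3.374153524250917 back edge x at y=.287: 0.6814680425048724 29
case [([0.58, 0.277, -0.0], 0.75), ([0.593, -0.071, -0.0], 0.17)]
case_foam [([0.581, 0.274, 0.047], 0.71)]
probe0 [([0.498, 0.356, 0.042], 0.78), ([0.572, -0.313, 0.055], 0.58)]
top yaw -4.233436075810756 back edge x at y=.287: 0.6826131405009707 30
case [([0.58, 0.277, -0.001], 0.92)]
case_foam [([0.585, 0.278, 0.046], 0.91)]
probe0 [([0.573, -0.318, 0.061], 0.94)]
42.05 [0.46806566 0.3615953  0.03022789] [-0.10212526 -0.50716506 -1.40907599] [-0.00782453  0.04683686 -0.0038977 ]
42.05 [0.4681 0.3616 0.0302] [-0.1021 -0.5072 -1.4091] 0.022658027094251545
[[-0.9857  0.0002 -0.1686]
 [ 0.1686  0.0021 -0.9857]
 [ 0.0001 -1.     -0.0021]]
euler zyx deg [-9.7062  0.0069  0.1223]
```

View pics/s12.png

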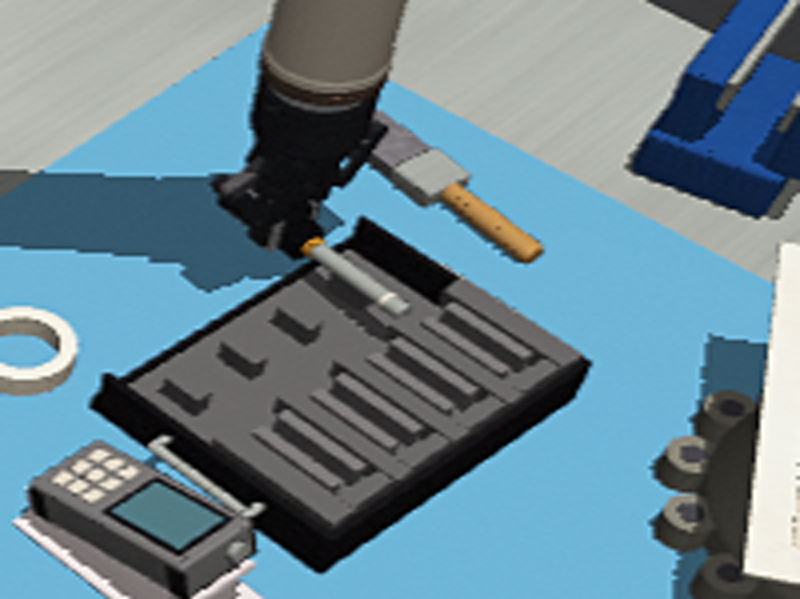

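Probe two is clear of the foam, with its stem tip at (400,305). Lifting it and carrying it to the rest.

Call:
{"api": "step_arm", "payload": {
  "commands": [
    [0, 0, 0.03, 0, 0, 0, 0],
    [0, 0, 0.06, 0, 0, 0, 0],
    [0, 0, 0.06, 0, 0, 0, 0],
    [0, 0, 0.06, 0, 0, 0, 0],
    [0.007, -0.0631, 0, 0, 0, 0.015, 0],
    [0.007, -0.0631, 0, 0, 0, 0.015, 0],
    [0.007, -0.0631, 0, 0, 0, 0.015, 0],
    [0.007, -0.0631, 0, 0, 0, 0.015, 0]
  ]
}}

```text
t: 42.9
tcp_pos: [0.4888, 0.1706, 0.1881]
ee_rot: [-0.043, 0.043, 0.707, -0.705]
ft_force: [0.5, -1.0, -1.3]
finger_gap: 0.023
```

Call:
{"api": "step_arm", "payload": {
  "commands": [
    [0.007, -0.0631, 0, 0, 0, 0.015, 0],
    [0.007, -0.0631, 0, 0, 0, 0.015, 0],
    [0.007, -0.0631, 0, 0, 0, 0.015, 0],
    [0.007, -0.0631, 0, 0, 0, 0.015, 0],
    [0.007, -0.0631, 0, 0, 0, 0.015, 0],
    [0.007, -0.0631, 0, 0, 0, 0.015, 0],
    [0.007, -0.0631, 0, 0, 0, 0.015, 0],
    [0.007, -0.0631, 0, 0, 0, 0.015, 0]
  ]
}}

```text
t: 43.7
tcp_pos: [0.5308, -0.2081, 0.1879]
ee_rot: [-0.01, 0.01, 0.708, -0.706]
ft_force: [0.6, 0.4, -1.9]
finger_gap: 0.0227
```

Call:
{"api": "step_arm", "payload": {
  "commands": [
    [0.007, -0.0631, 0, 0, 0, 0.013, 0],
    [0, 0, -0.06, 0, 0, 0, 0],
    [0, 0, -0.04, 0, 0, 0, 0],
    [0, 0, 0, 0, 0, 0, 0],
    [0, 0, 0, 0, 0, 0, 0]
  ]
}}

```text
t: 44.2
tcp_pos: [0.536, -0.2532, 0.1127]
ee_rot: [-0.007, 0.006, 0.708, -0.706]
ft_force: [1.1, 0.3, -1.5]
finger_gap: 0.0231
```

```bash
python3 st.py; python3 - <<'E'
from h import *
for c in ["top","scene"]:
    f,W=cloud(c)
    for q in ["probe0","case"]: print(q,[(np.round(r["point"],3).tolist(),round(r["p"],2)) for r in nets.place_of(q,c)][:4])
E
```

```text
44.2 [ 0.536  -0.2532  0.1127] [ 1.0954  0.2762 -1.4577] 0.02307682706859975
[[-0.9999 -0.0013 -0.0172]
 [ 0.0172  0.0027 -0.9998]
 [ 0.0013 -1.     -0.0027]]
euler zyx deg [-0.9848  0.075   0.1523]
probe0 [([0.172, 0.31, 0.012], 0.71)]
case [([0.582, 0.276, -0.001], 0.59), ([0.594, 0.075, 0.039], 0.58)]
probe0 [([0.569, -0.313, 0.057], 0.89), ([0.57, -0.251, 0.128], 0.72), ([0.762, 0.023, -0.003], 0.69), ([0.175, 0.31, 0.017], 0.62)]
case [([0.579, 0.274, -0.0], 0.75)]
```

Call:
{"api": "step_arm", "payload": {
  "commands": [
    [0, 0, -0.04, 0, 0, 0, 0],
    [0, 0, -0.03, 0, 0, 0, 0],
    [0, 0, -0.008, 0, 0, 0, 0],
    [0, 0, 0, 0, 0, 0, 0]
  ]
}}

```text
t: 44.9
tcp_pos: [0.5357, -0.2533, 0.0539]
ee_rot: [-0.007, 0.006, 0.708, -0.706]
ft_force: [-0.0, -0.6, -0.7]
finger_gap: 0.0229
```

Call:
{"api": "step_arm", "payload": {
  "commands": [
    [0, 0, -0.005, 0, 0, 0, 0],
    [0, 0, 0, 0, 0, 0, 0]
  ]
}}

```text
t: 45.1
tcp_pos: [0.5369, -0.2539, 0.0514]
ee_rot: [-0.006, 0.007, 0.708, -0.707]
ft_force: [0.3, 0.6, -1.7]
finger_gap: 0.0231
```

Call:
{"api": "step_arm", "payload": {
  "commands": [
    [0, 0, -0.004, 0, 0, 0, 0],
    [0, 0, 0, 0, 0, 0, 0]
  ]
}}

```text
t: 45.3
tcp_pos: [0.5377, -0.2541, 0.0498]
ee_rot: [-0.005, 0.007, 0.707, -0.707]
ft_force: [-1.5, 1.4, 8.4]
finger_gap: 0.0226
```

Call:
{"api": "step_arm", "payload": {
  "commands": [
    [0, 0, -0.001, 0, 0, 0, 0],
    [0, 0, 0, 0, 0, 0, 40],
    [0, 0, 0, 0, 0, 0, 45],
    [0, 0, 0, 0, 0, 0, 45],
    [0, 0, 0.02, 0, 0, 0, 45],
    [0, 0, 0.05, 0, 0, 0, 45],
    [0, 0, 0.065, 0, 0, 0, 45],
    [0, 0, 0.065, 0, 0, 0, 45]
  ]
}}

```text
t: 46.1
tcp_pos: [0.5356, -0.2534, 0.1988]
ee_rot: [-0.007, 0.006, 0.708, -0.706]
ft_force: [0.8, -1.0, -0.0]
finger_gap: 0.0384
```

Call:
{"api": "step_arm", "payload": {
  "commands": [
    [-0.05, 0.03, 0.03, 0, 0, 0, 45],
    [-0.05, 0.03, 0.03, 0, 0, 0, 45],
    [-0.05, 0.03, 0, 0, 0, 0, 45],
    [0, 0.06, 0, 0, 0, 0, 45],
    [0, 0.06, 0, 0, 0, 0, 45],
    [0, 0, 0, 0, 0, 0, 45]
  ]
}}

```text
t: 46.7
tcp_pos: [0.4236, -0.0903, 0.243]
ee_rot: [-0.003, 0.004, 0.709, -0.706]
ft_force: [1.1, 0.2, 0.6]
finger_gap: 0.0386
```

```bash
python3 cs.py; python3 - <<'E'
from h import *
import m as M
for c in ["top","scene"]:
    f,W=cloud(c)
    if c=="scene": save(f,"s13.png")
    for yc in (-.315,-.254):
        for x in (.5,.54,.56): M.rect(W,(x,yc),(.006,.028),.066,.085,"grip")
        for x in (.6,.64): M.rect(W,(x,yc),(.006,.028),.055,.08,"stem")
    for q in ["handset","handset_foot"]: print(q,[(np.round(r["point"],3).tolist(),round(r["p"],2)) for r in nets.place_of(q,c)][:2])
E
```

```text
scene yaw -3.7614969146120534 back edge x at y=.287: 0.682313518344525 30
case [([0.58, 0.277, -0.002], 0.78), ([0.414, 0.163, 0.005], 0.4)]
case_foam [([0.58, 0.277, 0.046], 0.81)]
probe0 [([0.57, -0.313, 0.061], 0.91), ([0.571, -0.255, 0.055], 0.91), ([0.173, 0.309, 0.016], 0.57)]
top yaw -4.936648480359257 back edge x at y=.287: 0.6833954360396388 29
case [([0.577, 0.276, 0.0], 0.79)]
case_foam [([0.586, 0.276, 0.045], 0.77)]
probe0 [([0.171, 0.31, 0.013], 0.95), ([0.574, -0.316, 0.06], 0.67), ([0.569, -0.251, 0.057], 0.64)]
47.1 [ 0.42355753 -0.09715607  0.24162082] [-0.33894163  0.34293738  0.23265693] [ 0.03939748 -0.0124582  -0.03764325]
grip 49 c 500.4 -312.6 wh 11.0 24.7 ang 5.4 zmed 0.0747
grip 54 c 539.9 -313.5 wh 25.3 11.2 ang 87.1 zmed 0.0731
grip 46 c 559.3 -313.8 wh 21.2 10.8 ang 87.5 zmed 0.0732
stem 27 c 600.5 -305.3 wh 10.6 31.9 ang 0.6 zmed 0.0642
stem 29 c 639.9 -315.4 wh 10.7 13.3 ang 0.1 zmed 0.0619
grip few
grip few
grip 49 c 560.2 -253.2 wh 24.5 11.5 ang 89.5 zmed 0.0727
stem 25 c 600.0 -253.0 wh 10.7 11.8 ang 2.2 zmed 0.0636
stem 29 c 639.5 -254.8 wh 13.2 10.4 ang 85.7 zmed 0.061
handset [([0.595, 0.074, 0.038], 0.89)]
handset_foot [([0.529, 0.081, 0.024], 0.72)]
grip 61 c 499.6 -314.1 wh 24.2 11.5 ang 86.1 zmed 0.0727
grip 62 c 540.1 -314.8 wh 24.1 11.4 ang 87.6 zmed 0.0715
grip 59 c 560.1 -315.4 wh 24.2 11.4 ang 86.7 zmed 0.0695
stem 39 c 599.8 -315.9 wh 13.2 11.6 ang 88.1 zmed 0.0622
stem 36 c 640.5 -317.2 wh 10.9 12.8 ang 0.6 zmed 0.0618
grip 58 c 500.0 -253.7 wh 23.9 11.9 ang 89.5 zmed 0.0732
grip 60 c 540.1 -254.3 wh 25.1 11.8 ang 89.4 zmed 0.0715
grip 55 c 560.1 -254.0 wh 24.8 11.2 ang 89.7 zmed 0.0705
stem 35 c 600.1 -254.8 wh 14.4 10.1 ang 89.4 zmed 0.0616
stem 32 c 640.3 -255.3 wh 11.0 13.1 ang 1.0 zmed 0.0605
handset [([0.593, 0.075, 0.039], 0.72)]
handset_foot [([0.531, 0.081, 0.019], 0.97), ([0.761, 0.019, 0.001], 0.36)]
```

View pics/s13.png

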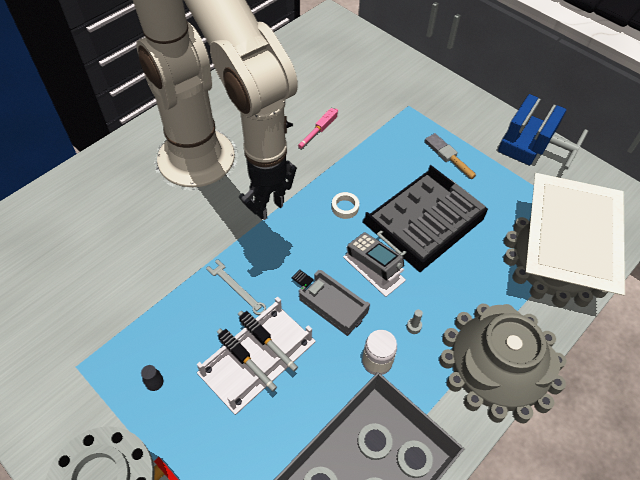

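Both probes lie across both rails, at (250,360) and (265,340). The case has no probes left, and the handset is on the stand. Handing in.

```bash
python3 - <<'E'
from h import *
print(order.hand_in()); print(status.sense()["t"])
E
```

```text
the job is handed in; nothing more can be done
None
the job is handed in; nothing more can be done
```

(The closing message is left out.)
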